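# Add the third slotted mass to a dead-load stand

## Robot

A 7-joint arm with a two-finger parallel gripper is mounted at the origin on the work surface. World frame = base frame: x ahead of the robot, y to its left, z up, the work surface at z = 0. Lengths are in m, angles in degrees, forces in N, time in s.
With the tool pointing down it reaches from about 0.4 to 0.9 m from the base axis. Payload 5.5 kg.
Tool frame: the origin (TCP) lies between the finger pads; the fingertips stand 11 mm ahead of it and the grasp point (between the pads) lies 8 mm behind it (bot.tip_extent is the z of the fingertips in the tool frame, in m); z points along the fingers, y is the line along which they close (so a half turn about z gives the same grasp; the last joint's range is limited). The gripper opens to 85 mm and grips with 20 to 120 N. Pads are 22 mm wide; open, the fingers measure 114 mm over their backs; the gripper's body (76 mm by 85 mm) begins 54 mm behind the grasp point. The pads swing forward as they close: fully open they stand 13 mm farther back than shut.
Start: joints at [78.335, 28.699, -24.465, 88.831, 12.651, 65.22, -12.049], TCP at [0.293, -0.58, 0.242] pointing down, gripper open.
Joint ranges: [-164.97, 164.97], [-17.58, 116.51], [-87.97, 89.64], [11.32, 138.91], [-80.73, 260.73], [10.89, 115.49], [-147.41, 147.41]. Speed limits (degrees/s): [147.25, 147.25, 180, 180, 180, 180, 180].

## Interface

Orientations are given as [roll, pitch, yaw] about the fixed x, y, z axes, in that order (R = Rz(yaw) Ry(pitch) Rx(roll)).
In Python, from rig import bot, cams, order gives the robot as it stands. The module is installed in compiled form; this text tells all that it offers.
- The arm moves only by the tool step_arm, never from a script. Its arguments are lists of equal length, an entry for each row: "rotation": the turn, a rotation vector about the tool's x, y, z in degrees, a list of three; "travel": the shift along the tool's x, y, z in cm, a list of three; "claw": the opening, from -1 (shut) to 1 (fully open). In form: {"rotation": [[wx, wy, wz], ...], "travel": [[dx, dy, dz], ...], "claw": [claw, ...]}. A call has 1 to 10 rows; each row is the pose to reach, as a shift and turn from the pose commanded when the call began, along the tool's axes at that moment; what a row does not reach only later rows make up. A row lasts 1/12 s, in which the tool goes at most 41.7 mm and 7.16 degrees, less where a joint would pass 70% of its speed; a pose out of reach is approached as far as the arm can. A call with a gripper value outside its range is refused whole. The fingers move at their own pace and stop on an object; "newtons" is the grip in N (left out, the last holds). Time passes only in rows, so rows that repeat a pose let the fingers close. It gives the time, the measured TCP pose, the force, the opening and the grip force at its end, in the units of the state.
- bot.observe(): the state, without advancing time (a new reading comes with each control period).
- cams.camera(name): name is "scene" or "top"; returns the picture (384x512x3 uint8, red, green, blue); there is no depth.
- cams.get_calibration(name): a dict with "fx", "fy", "cx", "cy" (pixels), "pose" (4x4, takes a point from camera to world coordinates). Camera axes: x right, y down, z forward; pixel columns grow to the right and rows downward; lengths in m; the calibration is good to about 2 mm. A picture is of the moment at which its call begins. get_calibration takes no time and is no camera call.
- order.hand_in(): hands the job in; it is judged then, once.
The state is a dict: "t": time; "joint_pos": joint angles; "qvel": joint speeds; "joint_torque": joint torques, N m; "tcp_pos": TCP position; "ee_rot": TCP orientation; "wrist_force": force on the tool from outside, world axes, zero at the start; "ft_torque": the same for the moment, N m; "width": finger opening in m; "gripper_force": force on a finger pad.
Only numpy, scipy, OpenCV 4.12 (cv2) and the standard library are available. Lean on these libraries where they do the work, as an engineer would, in place of code of your own. Each camera call takes 0.05 s, during which the arm holds its last target. There are 200 camera calls.

## Task

Add the loose large brass slotted mass to the weight hanger of the compression stand: slide it onto the thin stem from the stand's front, slot leading, until the stem is fully home in the slot, and set it down on the two masses already there. Then, on the stack, turn it round until its slot faces the front of the stand, away from both slots below, and let go. Work gently: do not drop the mass or ram or press on the hanger, do not drag the lower masses round with it, and leave the other things on the bench alone.

Things in the scene. Friction and masses are not known exactly. Their poses are not given: they have to be found in the camera images.
- stand: Dead-load compression stand, fixed. Grey base 200 x 220 x 28 mm, two pillars, bridge up to 145 mm. Origin: centre of the base's underside, on the vertical axis of rod and stem. x: from its front (which looks towards the robot, within 25 degrees) to its back; y: its left as the robot sees it; z up. A dial gauge, top at 203 mm, stands at its back left corner; only the hanger rises higher.
- bush (a point): Top of the brass guide bush on the stand's axis, 155 mm above the bench. The loading rod stands in it and carries the hanger: plate 60 mm across, two brass slotted masses lying on it (each 60 mm across, 12.5 mm thick), and through them on the axis a stem 6 mm in diameter, 52 mm of it free above the masses, then a button head 14 mm across, 5 mm high. It does not yield sideways; pressed down, it gives 1 mm per 10 N.
- rod_rest (a point): Where the rod rests, on the stand's axis 56 mm above the bench at the lowest: a rubber test piece whose thickness differs from test to test. So the hanger stands higher or lower and its height is NOT measured: the top of its upper mass lies anywhere from 203 to 233 mm above the bench, the underside of the head always 52 mm above that. Find it by touch.
- first_disc (a joint): Turn (rad, anticlockwise from above) of the lower mass on the hanger; at 0 its slot points 60 degrees to the left of the stand's back (+60 degrees from the stand's x axis). Starts within 0.2 of 0. It stays put under a mass turned with little more than its own weight on it, but is dragged along if that is pressed down; leave it within about 0.5 of 0.
- second_disc (a joint): The same for the upper of the two masses on the hanger; at 0 its slot points 60 degrees to the right of the stand's back (-60 degrees from the stand's x axis).
- disc_mid (a point): Centre, half-way up, of the loose brass slotted mass: 60 mm across, 12.5 mm thick, 0.26 kg, flat on a light grey mat 4 mm thick. A 9 mm wide slot runs from 4.5 mm behind the centre (square end) out through the rim along +x; z up. The slot has 1.5 mm play on either side of the stem; with the stem at the slot's end the centre is 1.5 mm past the stem's axis.
- slot_mouth (a point): Middle of the slot's mouth on the rim of that loose mass, 30 mm from its centre along x, half-way up.
- small_disc: Small dark steel slotted mass, 40 mm across, 10 mm thick, lying on the same light grey mat at least 100 mm from the brass one, centre to centre. Origin: centre of its underside. To be left alone.
- bottle: Amber reagent bottle with blue cap, 72 mm across, 155 mm high, upright. Origin: centre of its underside. To be left alone.
- beaker: Glass beaker, 68 mm across, 85 mm high, upright. Origin: centre of its underside. To be left alone.
- spanner: Steel spanner, 150 mm long, lying on the bench. Origin about its middle. To be left alone.
Mind the look-alikes: they are no part of the job. Of the things that look like the part that bears disc_mid, the smallest one is meant.

How it is judged:
By the outcome, as a careful person would: the job done as asked, in the order asked, and still so for the second after the job is handed in, with the robot touching nothing.
It also fails if it takes over 67 s, if anything falls off the work surface, if the arm or the gripper's body presses on something with over 40 N, if the wrist force passes 120 N, or if a joint passes its speed limit or range.

## Working session

There is one attempt and no reset: what is moved stays moved. The work goes in short steps, Python scripts to look and compute and a tool call to move; the robot and the scene stay as the last step left them, time stands still between calls to the robot, and variables do not carry over. Pictures are saved under pics/ and viewed, at most 10 in all, crops included, and the job is handed in when it is done.

Besides the shell and the picture viewer there is one more tool, called after "Request:" as name(argument=value, ...), one argument or row to a line, values as JSON. step_arm: Moves the arm, as the interface text tells. Its arguments: {"type":"object","properties":{"rotation":{"type":"array","items":{"type":"array","items":{"type":"number"}}},"travel":{"type":"array","items":{"type":"array","items":{"type":"number"}}},"claw":{"type":"array","items":{"type":"number"}},"newtons":{"type":"number"}},"required":["rotation","travel","claw"]}

```bash
mkdir -p pics; python3 - <<'E'
from rig import bot,cams
import cv2,numpy as np
print(bot.observe(), bot.tip_extent)
for n in("scene","top"):
    im=cams.camera(n); cv2.imwrite(f"pics/{n}0.png",im[:,:,::-1])
    c=cams.get_calibration(n); print(n,c)
a=cv2.imread("pics/scene0.png");b=cv2.imread("pics/top0.png")
E
```

```text
{'t': 0.0, 'joint_pos': array([ 78.33392812,  28.75525808, -24.45065303,  88.8912512 ,
        12.65132152,  65.22189974, -12.04763044]), 'qvel': array([-0.12785988,  0.03396497,  0.02480812, -0.0186889 ,  0.02853626,
        0.02951168,  0.04868338]), 'joint_torque': array([ 1.41935350e-03, -5.69528997e+01, -5.81567287e+00, -2.80941188e+01,
        1.06216630e-02,  1.18535190e-02,  5.18335480e-05]), 'tcp_pos': array([ 0.29214855, -0.57987899,  0.24124094]), 'ee_rot': array([-1.79884947e+02, -2.15942815e-03,  2.67488993e+01]), 'wrist_force': array([0.61617809, 0.48006502, 0.53829463]), 'ft_torque': array([-0.00338128, -0.02602735, -0.04168244]), 'gripper_force': 0.0, 'width': 0.08542070714227346} 0.011
scene {'fx': 400.14607868019397, 'fy': 400.14607868019397, 'cx': 262.41942760829454, 'cy': 193.55840997717542, 'pose': array([[ 0.3926231 ,  0.52172921, -0.75739404,  1.41322772],
       [ 0.91940427, -0.24352013,  0.30885876, -0.33412578],
       [-0.02330006, -0.8176164 , -0.57529169,  0.78056065],
       [ 0.        ,  0.        ,  0.        ,  1.        ]])}
top {'fx': 387.62073958237903, 'fy': 387.62073958237903, 'cx': 254.09469892789338, 'cy': 192.74920752850846, 'pose': array([[ 0.02278339, -0.98717929,  0.15798094,  0.41742305],
       [-0.99937569, -0.02675705, -0.02307138,  0.04551434],
       [ 0.02700269, -0.15735666, -0.9871726 ,  1.23630389],
       [ 0.        ,  0.        ,  0.        ,  1.        ]])}
```

View pics/scene0.png

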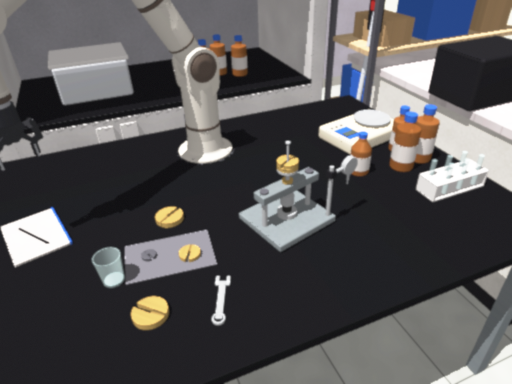

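View pics/top0.png

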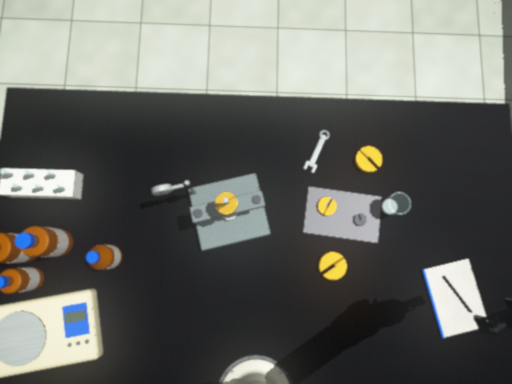

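The scene view shows three loose brass masses: (190,253) on the mat, (169,217) and (150,313). In the top view they are at (327,206) on the mat, (333,266) and (369,158). The one on the mat is the smallest and lies beside the small steel disc (360,219), so it fits the description. The stand's hanger is at top (227,203) and scene (288,165).

```bash
cat > h.py <<'E'
import numpy as np,cv2
from rig import bot,cams
def ray(n,uv):
    c=cams.get_calibration(n);P=c["pose"]
    d=P[:3,:3]@np.array([(uv[0]-c["cx"])/c["fx"],(uv[1]-c["cy"])/c["fy"],1]);return P[:3,3],d/np.linalg.norm(d)
def onz(n,uv,z):
    o,d=ray(n,uv);return o+d*(z-o[2])/d[2]
def two(u1,u2):
    o1,d1=ray("scene",u1);o2,d2=ray("top",u2)
    s=np.linalg.lstsq(np.c_[d1,-d2],o2-o1,rcond=None)[0];a=o1+s[0]*d1;b=o2+s[1]*d2
    return (a+b)/2,np.linalg.norm(a-b)
def proj(n,p):
    c=cams.get_calibration(n);q=np.linalg.inv(c["pose"])@np.r_[p,1];return c["fx"]*q[0]/q[2]+c["cx"],c["fy"]*q[1]/q[2]+c["cy"]
def brass(im):
    h=cv2.cvtColor(im,cv2.COLOR_RGB2HSV);return cv2.inRange(h,(16,110,90),(32,255,255))
E
python3 - <<'E'
from h import *
out=[]
for n,pts in(("scene",[(190,253),(169,217),(150,313),(288,163)]),("top",[(327,206),(333,266),(369,158),(227,203)])):
    im=cv2.imread(f"pics/{n}0.png")[:,:,::-1].copy()
    m=cv2.morphologyEx(brass(im),cv2.MORPH_CLOSE,np.ones((3,3)))
    cs,_=cv2.findContours(m,0,1)
    for c in cs:
        if cv2.contourArea(c)>60:
            h=cv2.convexHull(c);e=cv2.fitEllipse(h);print(n,[np.round(v,1) for v in e],cv2.contourArea(h))
    x,y=pts[0]; k=im[y-32:y+32,x-42:x+42][:,:,::-1];out.append(cv2.resize(k,None,fx=7,fy=7,interpolation=cv2.INTER_CUBIC)[:,:400 if 0 else 588])
    x,y=pts[3]; k=im[y-40:y+40,x-45:x+45][:,:,::-1];out.append(cv2.resize(k,(400,356),interpolation=cv2.INTER_CUBIC))
o=[cv2.resize(a,(400,300)) for a in out]
cv2.imwrite("pics/crop1.png",np.vstack([np.hstack(o[:2]),np.hstack(o[2:])]))
E
```

```text
scene [array([149.3, 312.2]), array([32.5, 40.5]), np.float64(60.1)] 1011.5
scene [array([189.3, 252.8]), array([15.6, 21.1]), np.float64(78.1)] 245.0
scene [array([168.6, 216.4]), array([21.5, 29.8]), np.float64(77.3)] 488.0
scene [array([287. , 162.7]), array([18.4, 24.1]), np.float64(89.2)] 323.0
top [array([  9.2, 279.6]), array([18. , 20.2]), np.float64(43.0)] 151.0
top [array([332.6, 265.5]), array([28.9, 30. ]), np.float64(138.6)] 671.0
top [array([  0.7, 246.6]), array([18.2, 25.3]), np.float64(4.5)] 191.5
top [array([326.5, 205.7]), array([18.2, 19. ]), np.float64(94.1)] 260.0
top [array([226. , 203.1]), array([22.2, 22.8]), np.float64(175.1)] 383.0
top [array([368.7, 158.7]), array([27.2, 28.4]), np.float64(117.3)] 589.0
```

View pics/crop1.png

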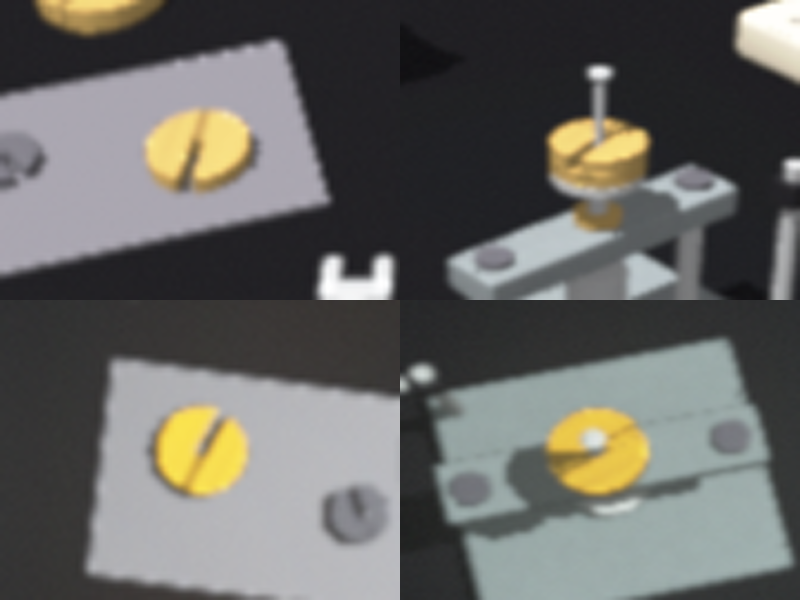

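The crop confirms it. The brass mass on the mat (scene 190,253; top 327,206) is small, with its open slot (dark) towards +x/−y, and the steel disc beside it is separate. On the hanger, the button head is white at scene ~(288,143). Next I measure.

```bash
python3 - <<'E'
from h import *
np.set_printoptions(precision=4,suppress=True)
S=cv2.imread("pics/scene0.png")[:,:,::-1].copy();T=cv2.imread("pics/top0.png")[:,:,::-1].copy()
print("disc 2view",two((189.3,252.8),(326.5,205.7)))
p=onz("top",(326.5,205.7),.0165);print("top@16.5",p, "scene@13",onz("scene",(189.3,252.8),.0125))
# slot: dark pixels inside the hull, weighted
for n,z,c0 in(("top",.0165,(326.5,205.7)),("scene",.0165,None)):
    c0=c0 or proj(n,np.r_[p[:2],.0165])
    im=T if n=="top" else S
    q=[]
    for r in np.arange(.012,.027,.003):
        best=[]
        for a in range(0,360,3):
            w=p+[r*np.cos(np.radians(a)),r*np.sin(np.radians(a)),0]
            u=proj(n,w); v=cv2.getRectSubPix(im[:,:,2-2].astype(np.float32),(1,1),u)[0,0]
            best.append(v)
        b=np.array(best);wt=np.clip(np.median(b)-25-b,0,None);A=np.radians(np.arange(0,360,3))
        q.append((wt*np.exp(1j*A)).sum())
    print(n,"slot angle",np.degrees(np.angle(q)),np.abs(q),np.degrees(np.angle(sum(q))))
# stand: grey base in top
h=cv2.cvtColor(T,cv2.COLOR_RGB2HSV); 
print("px base",T[240,235],h[240,235],"bridge",h[207,250],"mat",h[230,330],"bg",h[250,160])
m=cv2.inRange(h,(70,10,95),(100,255,220));m[:, :182]=0;m[:,280:]=0;m[:165]=0;m[260:]=0
m=cv2.morphologyEx(m,cv2.MORPH_OPEN,np.ones((3,3)))
c=max(cv2.findContours(m,0,1)[0],key=cv2.contourArea);box=cv2.boxPoints(cv2.minAreaRect(cv2.convexHull(c)));print(box)
W=np.array([onz("top",b,.028) for b in box]);print(W,W.mean(0))
for i in range(4):
    d=W[(i+1)%4]-W[i];print(np.linalg.norm(d),np.degrees(np.arctan2(d[1],d[0])))
# stem head
for n,im,(x,y) in(("scene",S,(288,143)),("top",T,(226,201))):
    g=cv2.cvtColor(im,cv2.COLOR_RGB2HSV);mm=((g[:,:,1]<70)&(g[:,:,2]>150)).astype(np.uint8);mm[:y-7]=0;mm[y+8:]=0;mm[:,:x-8]=0;mm[:,x+9:]=0
    k,l,s,ce=cv2.connectedComponentsWithStats(mm);print(n,s[1:].tolist(),ce[1:])
E
```

```text
disc 2view (array([ 0.5776, -0.2168,  0.011 ]), np.float64(0.0018019368268401702))
top@16.5 [ 0.5771 -0.2147  0.0165] scene@13 [ 0.5788 -0.2178  0.0125]
top slot angle [-37.7479 -35.6131 -34.5419 -33.5922 -34.4853] [660.112  483.8165 425.1115 370.6069 268.2125] -35.56880716149802
scene slot angle [-42.3586 -38.6969 -37.5672 -36.9532 -35.6647] [887.1045 712.996  560.1592 510.1598 481.5834] -38.78082965333684
px base [154 170 168] [ 86  24 170] bridge [ 86  23 167] mat [113   6 184] bg [105  13  38]
[[184.4679 188.6121]
 [257.3407 171.665 ]
 [271.8558 234.0801]
 [198.9831 251.0272]]
[[ 0.618   0.2367  0.028 ]
 [ 0.6791  0.0085  0.028 ]
 [ 0.4822 -0.0409  0.028 ]
 [ 0.425   0.1825  0.028 ]] [0.5511 0.0967 0.028 ]
0.23627472812461806 -75.02713408777149
0.20296889373271182 -165.91642114654488
0.23058537033836987 104.37864311579288
0.20056928644824368 15.701792499426476
scene [[286, 141, 4, 3, 12], [287, 147, 1, 4, 4]] [[287.5 142. ]
 [287.  148.5]]
top [[218, 194, 1, 1, 1], [234, 194, 1, 1, 1], [223, 198, 5, 5, 23]] [[218.     194.    ]
 [234.     194.    ]
 [225.1739 200.    ]]
```

```bash
python3 - <<'E'
from h import *
np.set_printoptions(precision=4,suppress=True)
S=cv2.imread("pics/scene0.png")[:,:,::-1].copy();T=cv2.imread("pics/top0.png")[:,:,::-1].copy()
# head by weighted brightness/low saturation centroid
print("head",two((287.6,142.3),(225.3,200.2)))
print("stack",two((287,162.7),(226,203.1)))
# base front edge & right edge from contour of grey, row-wise
h=cv2.cvtColor(T,cv2.COLOR_RGB2HSV);m=cv2.inRange(h,(70,10,95),(100,255,220))
def fit(pts): 
    W=np.array([onz("top",q,.028) for q in pts])[:,:2];vx,vy,x,y=cv2.fitLine(W.astype(np.float32),cv2.DIST_HUBER,0,.002,.002).ravel();return np.degrees(np.arctan2(vy,vx)),np.array([x,y])
fr=[(c,max(np.where(m[200:262,c])[0])+200.5) for c in range(207,264,2)]
ri=[(max(np.where(m[r,230:285])[0])+230.5,r) for r in range(180,192,2)]+[(max(np.where(m[r,230:285])[0])+230.5,r) for r in range(214,230,2)]
f=fit(fr);r=fit(ri);print("front",f,"right",r)
E
```

```text
head (array([0.551 , 0.0949, 0.2715]), np.float64(0.00022827527601361656))
stack (array([0.5515, 0.0949, 0.2082]), np.float64(0.0020547425585850146))
front (np.float32(-74.95173), array([0.4576, 0.0578], dtype=float32)) right (np.float32(14.899372), array([ 0.5686, -0.0147], dtype=float32))
```

```bash
cat >> h.py <<'E'
def go(x,y,z,yaw,s=None):
    s=s or bot.observe();P=s["tcp_pos"];p=np.radians(s["ee_rot"][2]);d=np.array([x,y,z])-P
    t=[d[0]*np.cos(p)+d[1]*np.sin(p),d[0]*np.sin(p)-d[1]*np.cos(p),-d[2]]
    dy=(yaw-s["ee_rot"][2]+180)%360-180
    print("rot z",round(-dy,2),"travel cm",np.round(np.array(t)*100,3))
def st():
    s=bot.observe();print("t%.2f"%s["t"],"tcp",np.round(s["tcp_pos"],4),"rpy",np.round(s["ee_rot"],2),"F",np.round(s["wrist_force"],2),"M",np.round(s["ft_torque"],2),"w",round(s["width"],4),"g",round(s["gripper_force"],1),"j",np.round(s["joint_pos"],0))
E
python3 -c "
from h import *
go(.577,-.2155,.13,-36.5)"
```

```text
rot z 63.25 travel cm [ 41.833 -19.724  11.134]
```

Request:
step_arm(
  rotation=[
    [0,0,6],
    [0,0,12],
    [0,0,18],
    [0,0,24],
    [0,0,30],
    [0,0,36],
    [0,0,43],
    [0,0,50],
    [0,0,57],
    [0,0,63.25],
  ],
  travel=[
    [3,-1.5,0],
    [7,-3.3,0],
    [11,-5.2,0],
    [15,-7,0],
    [19,-9,1],
    [23,-10.9,3],
    [27,-12.8,5],
    [31,-14.6,7],
    [35,-16.5,9],
    [39,-18.4,10],
  ],
  claw=[1,1,1,1,1,1,1,1,1,1],
)

```text
t: 0.93
tcp_pos: [0.5309, -0.2738, 0.155]
ee_rot: [179.9, 0.1, -36.9]
wrist_force: [0.3, -0.7, -0.1]
width: 0.0854
gripper_force: 0.0
```

```bash
python3 -c "
from h import *
st();go(.577,-.2155,.06,-36.5)"
```

```text
t0.93 tcp [ 0.5309 -0.2738  0.155 ] rpy [ 1.7994e+02  1.0000e-01 -3.6910e+01] F [ 0.33 -0.7  -0.13] M [-0.03 -0.01  0.02] w 0.0854 g 0.0 j [  38.   28.  -17.  101.   10.   52. -111.]
rot z -0.41 travel cm [ 0.181 -7.428  9.502]
```

Request:
step_arm(
  rotation=[
    [0,0,-0.4],
    [0,0,-0.4],
    [0,0,-0.4],
    [0,0,-0.4],
    [0,0,-0.4],
    [0,0,-0.4],
    [0,0,-0.4],
  ],
  travel=[
    [0,-2,2],
    [0.1,-4.5,5],
    [0.2,-6.5,8],
    [0.2,-7.4,9.5],
    [0.2,-7.4,9.5],
    [0.2,-7.4,9.5],
    [0.2,-7.4,9.5],
  ],
  claw=[0.65,0.65,0.65,0.65,0.65,0.65,0.65],
  newtons=30,
)

```text
t: 1.52
tcp_pos: [0.5768, -0.2189, 0.0629]
ee_rot: [179.9, -0.1, -36.2]
wrist_force: [0.3, -0.1, -0.3]
width: 0.0707
gripper_force: 0.0
```

```bash
python3 -c "
from h import *
st();go(.577,-.2155,.028,-36.5)
im=cams.camera('scene');u=proj('scene',[.577,-.2155,.03]);x,y=int(u[0]),int(u[1]);print(x,y)
cv2.imwrite('pics/s1.png',cv2.resize(im[y-60:y+45,x-70:x+70,::-1],(800,600),interpolation=cv2.INTER_CUBIC))"
```

```text
t1.52 tcp [ 0.5768 -0.2189  0.0629] rpy [ 1.7995e+02 -9.0000e-02 -3.6220e+01] F [ 0.3  -0.09 -0.25] M [ 0.02 -0.   -0.06] w 0.0707 g 0.0 j [  30.   37.  -16.  101.   14.   44. -119.]
rot z 0.28 travel cm [-0.185 -0.282  3.488]
189 247
```

View pics/s1.png

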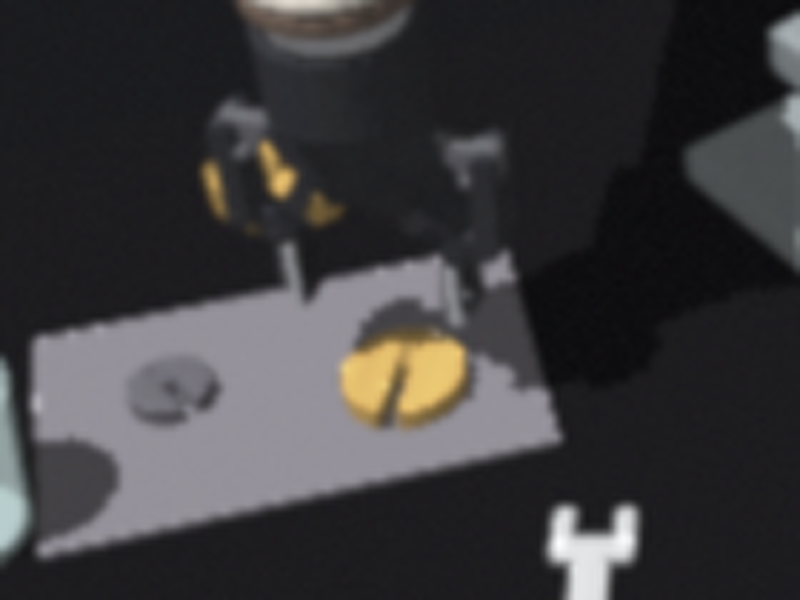

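The crop shows the open fingers over the mass, with fingertips at about (172,239.5) and (199.5,243) in full-image pixels. The mass is untouched. I use these to check the tip height.

```bash
python3 -c "
from h import *
s=bot.observe();p=s['tcp_pos'];a=np.radians(s['ee_rot'][2]);yv=np.array([np.sin(a),-np.cos(a),0])
for dz in(-.016,-.011,-.006,0):
  print(dz,[np.round(proj('scene',p+[0,0,dz]+k*.038*yv),1) for k in(1,-1)])
st();go(.577,-.2155,.028,-36.5)"
```

```text
-0.016 [array([174. , 241.3]), array([200.1, 245.1])]
-0.011 [array([173.7, 239.9]), array([199.9, 243.7])]
-0.006 [array([173.5, 238.5]), array([199.7, 242.3])]
0 [array([173.1, 236.9]), array([199.4, 240.7])]
t1.57 tcp [ 0.5771 -0.2193  0.0634] rpy [ 1.7997e+02 -1.6000e-01 -3.6260e+01] F [-0.79 -0.48 -0.71] M [-0.01  0.06  0.02] w 0.0705 g 0.0 j [  30.   37.  -16.  101.   14.   44. -119.]
rot z 0.24 travel cm [-0.235 -0.297  3.544]
```

Request:
step_arm(
  rotation=[
    [0,0,0.2],
    [0,0,0.2],
    [0,0,0.2],
    [0,0,0.2],
    [0,0,0.2],
    [0,0,0.2],
  ],
  travel=[
    [-0.2,-0.3,0.8],
    [-0.2,-0.3,1.8],
    [-0.2,-0.3,2.8],
    [-0.2,-0.3,3.5],
    [-0.2,-0.3,3.5],
    [-0.2,-0.3,3.5],
  ],
  claw=[0.65,0.65,0.65,0.65,0.65,0.65],
)

```text
t: 2.07
tcp_pos: [0.5763, -0.2128, 0.0257]
ee_rot: [180.0, 0.1, -36.3]
wrist_force: [0.2, 0.0, -0.3]
width: 0.0703
gripper_force: 0.0
```

```bash
python3 -c "
from h import *
st();go(.5773,-.2155,.019,-36.5)"
```

```text
t2.07 tcp [ 0.5763 -0.2128  0.0257] rpy [ 1.7997e+02  1.0000e-01 -3.6310e+01] F [ 0.25  0.01 -0.3 ] M [ 0.   -0.08 -0.01] w 0.0703 g 0.0 j [  29.   40.  -15.  102.   15.   41. -120.]
rot z 0.19 travel cm [0.237 0.158 0.667]
```

Request:
step_arm(
  rotation=[
    [0,0,0.2],
    [0,0,0.2],
    [0,0,0.2],
    [0,0,0.2],
    [0,0,0.2],
  ],
  travel=[
    [0.2,0.15,0],
    [0.2,0.15,0.2],
    [0.2,0.15,0.4],
    [0.2,0.15,0.6],
    [0.2,0.15,0.6],
  ],
  claw=[0.65,0.65,0.65,0.65,0.65],
)

```text
t: 2.48
tcp_pos: [0.5776, -0.2153, 0.0204]
ee_rot: [180.0, 0.0, -36.5]
wrist_force: [0.4, 0.6, 0.0]
width: 0.0702
gripper_force: 0.0
```

```bash
python3 -c "
from h import *
st();go(.5773,-.2155,.0185,-36.5)"
```

```text
t2.48 tcp [ 0.5776 -0.2153  0.0204] rpy [ 1.7999e+02  2.0000e-02 -3.6500e+01] F [0.4  0.59 0.01] M [0.01 0.   0.  ] w 0.0702 g 0.0 j [  29.   41.  -15.  101.   15.   40. -120.]
rot z -0.0 travel cm [-0.011  0.036  0.186]
```

Request:
step_arm(
  rotation=[
    [0,0,0],
    [0,0,0],
    [0,0,0],
    [0,0,0],
    [0,0,0],
    [0,0,0],
    [0,0,0],
    [0,0,0],
  ],
  travel=[
    [0,0,0.15],
    [0,0,0.15],
    [0,0,0.15],
    [0,0,0.15],
    [0,0,0.15],
    [0,0,0.15],
    [0,0,0.15],
    [0,0,0.15],
  ],
  claw=[0.65,0.55,0.5,0.45,0.4,0.3,0.2,0.2],
  newtons=35,
)

```text
t: 3.15
tcp_pos: [0.5775, -0.2159, 0.0198]
ee_rot: [180.0, -0.0, -36.5]
wrist_force: [-3.3, -0.6, 4.6]
width: 0.0575
gripper_force: 36.1
```

```bash
python3 -c "
from h import *
st()"
```

```text
t3.15 tcp [ 0.5775 -0.2159  0.0198] rpy [ 1.7995e+02 -1.0000e-02 -3.6530e+01] F [-3.34 -0.62  4.62] M [-0.1   0.57  0.01] w 0.0575 g 36.1 j [  29.   41.  -15.  101.   15.   40. -121.]
```

```bash
python3 -c "
from h import *
o=[]
for n in('scene','top'):
  im=cams.camera(n);u=proj(n,[.577,-.2155,.02]);x,y=int(u[0]),int(u[1])
  o.append(cv2.resize(im[y-30:y+30,x-40:x+40,::-1],(400,300),interpolation=cv2.INTER_CUBIC));print(x,y)
cv2.imwrite('pics/s2.png',np.hstack(o))"
```

```text
189 250
326 205
```

View pics/s2.png

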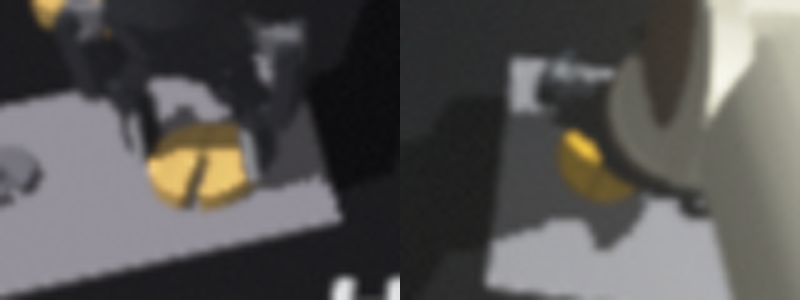

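```bash
python3 -c "
from h import *
im=cams.camera('scene');m=brass(im);m[:240]=0;m[270:]=0;m[:,:170]=0;m[:,210:]=0
ys,xs=np.where(m);print(xs.min(),xs.max(),ys.min(),ys.max())
i0=cv2.imread('pics/scene0.png')[:,:,::-1].copy();k=brass(i0);k[:240]=0;k[270:]=0;k[:,:170]=0;k[:,210:]=0
y0,x0=np.where(k);print(x0.min(),x0.max(),y0.min(),y0.max())
for a in range(-60,61,20):
  w=np.array([.577,-.2155,.0165])+.03*np.array([np.cos(np.radians(a-36.5)),np.sin(np.radians(a-36.5)),0]);print(a,np.round(proj('scene',w),1))
print('tcp',proj('scene',[.5775,-.2159,.0165]))
for c in range(184,196,2): print(c, ys[xs==c].max() if (xs==c).any() else 0, y0[x0==c].max())
st()"
```

```text
179 197 245 260
179 200 245 260
-60 [178.9 253.4]
-40 [180.  255.8]
-20 [182.4 257.6]
0 [185.6 258.6]
20 [189.4 258.7]
40 [193.2 257.8]
60 [196.6 256.2]
tcp (np.float64(189.67246096227723), np.float64(251.24860659975656))
184 260 260
186 258 258
188 253 253
190 260 260
192 260 260
194 259 259
t3.30 tcp [ 0.5775 -0.2159  0.0198] rpy [179.95  -0.   -36.53] F [-2.64 -0.29  6.43] M [-0.17  0.62  0.03] w 0.057 g 36.1 j [  29.   41.  -15.  101.   15.   40. -121.]
```

Request:
step_arm(
  rotation=[
    [0,0,0],
    [0,0,0],
    [0,0,0],
    [0,0,0],
    [0,0,0],
    [0,0,0],
  ],
  travel=[
    [0,0,-0.1],
    [0,0,-0.3],
    [0,0,-0.6],
    [0,0,-1],
    [0,0,-1.5],
    [0,0,-1.5],
  ],
  claw=[0.2,0.2,0.2,0.2,0.2,0.2],
)

```text
t: 3.8
tcp_pos: [0.5787, -0.2154, 0.0354]
ee_rot: [-180.0, -0.1, -36.5]
wrist_force: [0.0, 0.5, -2.6]
width: 0.0571
gripper_force: 37.8
```

```bash
python3 -c "
from h import *
st()
o=[]
for n in('scene','top'):
  im=cams.camera(n);u=proj(n,[.577,-.2155,.03]);x,y=int(u[0]),int(u[1])
  o.append(cv2.resize(im[y-30:y+30,x-40:x+40,::-1],(400,300),interpolation=cv2.INTER_CUBIC));print(x,y)
cv2.imwrite('pics/s3.png',np.hstack(o))"
```

```text
t3.80 tcp [ 0.5787 -0.2154  0.0354] rpy [-1.7996e+02 -9.0000e-02 -3.6490e+01] F [ 0.03  0.46 -2.61] M [-0.   -0.01 -0.05] w 0.0571 g 37.8 j [  29.   39.  -15.  101.   15.   41. -120.]
189 247
327 205
```

View pics/s3.png

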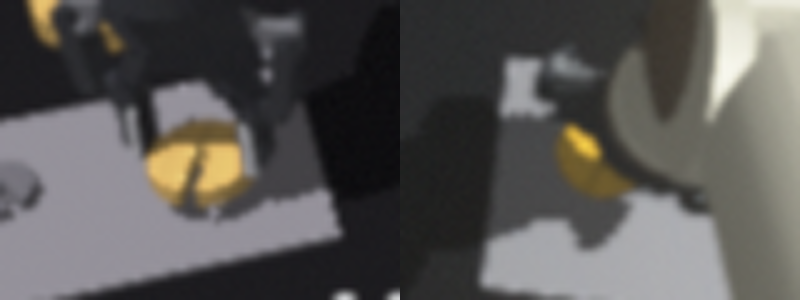

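The mass is held: 2.6 N on the wrist, level, hanging at tip height in both crops, and clear of the mat. Lift and carry it next.

```bash
python3 -c "
from h import *
go(.483,.077,.257,15)"
```

```text
rot z -51.51 travel cm [-25.049 -17.843 -22.239]
```

Request:
step_arm(
  rotation=[
    [0,0,0],
    [0,0,0],
    [0,0,0],
    [0,0,0],
    [0,0,0],
    [0,0,0],
    [0,0,0],
    [0,0,0],
    [0,0,0],
    [0,0,0],
  ],
  travel=[
    [0,0,-1],
    [0,0,-3],
    [0,0,-5.5],
    [0,0,-8],
    [0,0,-11],
    [0,0,-14],
    [0,0,-17],
    [0,0,-20],
    [0,0,-22],
    [0,0,-22.2],
  ],
  claw=[0.2,0.2,0.2,0.2,0.2,0.2,0.2,0.2,0.2,0.2],
)

```text
t: 4.73
tcp_pos: [0.5803, -0.2159, 0.262]
ee_rot: [-179.9, -0.5, -36.5]
wrist_force: [0.5, -0.2, -2.2]
width: 0.0575
gripper_force: 38.3
```

```bash
python3 -c "
from h import *
st();go(.483,.077,.257,15)"
```

```text
t4.73 tcp [ 0.5803 -0.2159  0.262 ] rpy [-179.87   -0.49  -36.49] F [ 0.5  -0.21 -2.25] M [-0.02 -0.11 -0.02] w 0.0575 g 38.3 j [  32.   23.  -19.   93.    8.   65. -115.]
rot z -51.49 travel cm [-25.245 -17.756   0.502]
```

Request:
step_arm(
  rotation=[
    [0,0,-3],
    [0,0,-8],
    [0,0,-14],
    [0,0,-20],
    [0,0,-26],
    [0,0,-32],
    [0,0,-38],
    [0,0,-44],
    [0,0,-50],
    [0,0,-51.5],
  ],
  travel=[
    [-1.5,-1,0],
    [-4,-2.8,0],
    [-7,-4.9,0],
    [-10,-7,0],
    [-13,-9.1,0],
    [-16,-11.3,0],
    [-19,-13.4,0],
    [-22,-15.5,0.2],
    [-24.5,-17.3,0.4],
    [-25.2,-17.7,0.4],
  ],
  claw=[0.2,0.2,0.2,0.2,0.2,0.2,0.2,0.2,0.2,0.2],
)

```text
t: 5.57
tcp_pos: [0.4774, 0.0827, 0.2513]
ee_rot: [-179.9, 0.1, 15.7]
wrist_force: [0.3, 0.9, -2.1]
width: 0.0569
gripper_force: 38.3
```

Request:
step_arm(
  rotation=[
    [0,0,0],
    [0,0,0],
    [0,0,0],
  ],
  travel=[
    [0,0,0],
    [0,0,0],
    [0,0,0],
  ],
  claw=[0.2,0.2,0.2],
)

```text
t: 5.82
tcp_pos: [0.4807, 0.0751, 0.2517]
ee_rot: [180.0, 0.0, 14.8]
wrist_force: [-0.8, -1.2, -2.1]
width: 0.0571
gripper_force: 38.3
```

```bash
python3 -c "
from h import *
st();go(.551-.04*.9659,.095-.04*.2588,.253,15)
o=[]
for n in('scene','top'):
  im=cams.camera(n);u=proj(n,[.53,.085,.25]);x,y=int(u[0]),int(u[1])
  cv2.imwrite(f'pics/{n}4.png',im[:,:,::-1])
  o.append(cv2.resize(im[y-40:y+50,x-60:x+60,::-1],(400,300),interpolation=cv2.INTER_CUBIC));print(x,y)
cv2.imwrite('pics/s4.png',np.hstack(o))"
```

```text
t5.82 tcp [0.4807 0.0751 0.2517] rpy [1.7996e+02 5.0000e-02 1.4810e+01] F [-0.75 -1.23 -2.12] M [-0.01 -0.05  0.04] w 0.0571 g 38.3 j [ 21.  12. -37. 111.   9.  60. -95.]
rot z -0.19 travel cm [ 3.302 -0.117 -0.13 ]
280 146
229 209
```

View pics/s4.png

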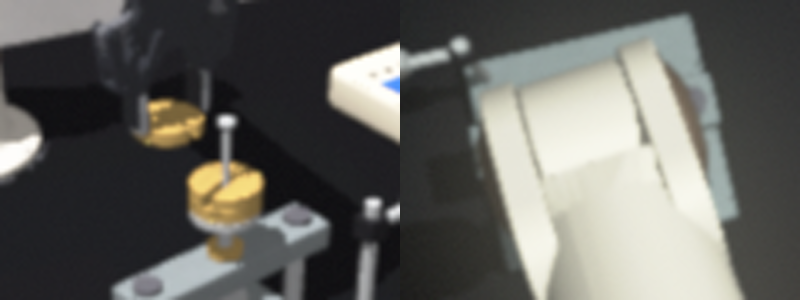

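```bash
python3 -c "
from h import *
im=cv2.imread('pics/scene4.png')[:,:,::-1].copy();m=brass(im);m[:,:255]=0;m[:,287:]=0;m[:130]=0;m[152:]=0
c=max(cv2.findContours(m,0,1)[0],key=cv2.contourArea).reshape(-1,2);print(c.min(0),c.max(0))
P=np.array([.4807,.0751,.2517]);
for off in(-.004,0,.004):
  for zz in (-.0158,):
    A=np.radians(np.arange(0,360,5));ctr=P+off*np.array([.966,.2588,0])
    q=np.array([proj('scene',ctr+[.03*np.cos(a),.03*np.sin(a),dz]) for a in A for dz in(zz,zz+.0125)]);print(off,q.min(0),q.max(0))
"
```

```text
[263 136] [281 149]
-0.004 [258.94086243 135.1759095 ] [279.97252687 148.93866925]
0 [259.79946453 135.65179059] [280.8811414  149.46428827]
0.004 [260.66200224 136.12980921] [281.79392962 149.99235648]
```

Request:
step_arm(
  rotation=[
    [0,0,-0.2],
    [0,0,-0.2],
    [0,0,-0.2],
    [0,0,-0.2],
    [0,0,-0.2],
    [0,0,-0.2],
  ],
  travel=[
    [0.6,0,-0.1],
    [1.4,0,-0.1],
    [2.2,0,-0.1],
    [2.8,0,-0.1],
    [3,0,-0.1],
    [3,0,-0.1],
  ],
  claw=[0.2,0.2,0.2,0.2,0.2,0.2],
)

```text
t: 6.42
tcp_pos: [0.5102, 0.085, 0.253]
ee_rot: [-180.0, -0.0, 15.2]
wrist_force: [-0.4, 0.5, -3.0]
width: 0.0573
gripper_force: 38.3
```

```bash
python3 -c "
from h import *
st();go(.551-.03*.9659,.095-.03*.2588,.253,15)"
```

```text
t6.42 tcp [0.5102 0.085  0.253 ] rpy [-179.95   -0.     15.21] F [-0.45  0.51 -2.97] M [ 0.05 -0.02  0.04] w 0.0573 g 38.3 j [ 19.  16. -37. 107.  11.  61. -97.]
rot z 0.21 travel cm [ 1.196  0.096 -0.002]
```

Request:
step_arm(
  rotation=[
    [0,0,0.2],
    [0,0,0.2],
    [0,0,0.2],
    [0,0,0.2],
    [0,0,0.2],
    [0,0,0.2],
  ],
  travel=[
    [0.1,0.1,0],
    [0.3,0.1,0],
    [0.6,0.1,0],
    [0.9,0.1,0],
    [1.2,0.1,0],
    [1.2,0.1,0],
  ],
  claw=[0.2,0.2,0.2,0.2,0.2,0.2],
)

```text
t: 6.92
tcp_pos: [0.5219, 0.0864, 0.2532]
ee_rot: [180.0, -0.0, 15.0]
wrist_force: [0.7, -1.0, -3.2]
width: 0.0572
gripper_force: 38.3
```

```bash
python3 -c "
from h import *
st();go(.551-.012*.9659,.095-.012*.2588,.253,15)"
```

```text
t6.92 tcp [0.5219 0.0864 0.2532] rpy [ 1.7997e+02 -1.0000e-02  1.4980e+01] F [ 0.71 -0.97 -3.2 ] M [-0.24 -0.15 -0.03] w 0.0572 g 38.3 j [ 18.  17. -36. 105.  12.  61. -98.]
rot z -0.02 travel cm [ 1.828 -0.075  0.017]
```

Request:
step_arm(
  rotation=[
    [0,0,0],
    [0,0,0],
    [0,0,0],
    [0,0,0],
  ],
  travel=[
    [0.2,-0.03,0],
    [0.4,-0.04,0],
    [0.6,-0.05,0],
    [0.6,-0.05,0],
  ],
  claw=[0.2,0.2,0.2,0.2],
)

```text
t: 7.25
tcp_pos: [0.5275, 0.0885, 0.2532]
ee_rot: [180.0, -0.0, 15.0]
wrist_force: [1.1, -3.3, -3.1]
width: 0.0575
gripper_force: 38.3
```

```bash
python3 -c "
from h import *
st();go(.551-.006*.9659,.095-.006*.2588,.253,15)"
```

```text
t7.25 tcp [0.5275 0.0885 0.2532] rpy [ 1.7998e+02 -2.0000e-02  1.4970e+01] F [ 1.12 -3.28 -3.11] M [-0.59 -0.18 -0.11] w 0.0575 g 38.3 j [ 18.  18. -36. 104.  12.  62. -98.]
rot z -0.03 travel cm [ 1.835 -0.021  0.018]
```

Request:
step_arm(
  rotation=[
    [0,0,0],
    [0,0,0],
    [0,0,0],
  ],
  travel=[
    [0,0.1,0],
    [0,0.15,0],
    [0,0.15,0],
  ],
  claw=[0.2,0.2,0.2],
)

```text
t: 7.5
tcp_pos: [0.5275, 0.0879, 0.2533]
ee_rot: [-180.0, -0.0, 15.0]
wrist_force: [0.0, 0.1, -2.1]
width: 0.0567
gripper_force: 38.3
```

```bash
python3 -c "
from h import *
st()"
```

```text
t7.50 tcp [0.5275 0.0879 0.2533] rpy [-1.7996e+02 -3.0000e-02  1.5030e+01] F [ 0.04  0.15 -2.12] M [ 0.03 -0.09  0.04] w 0.0567 g 38.3 j [ 18.  18. -36. 105.  12.  61. -98.]
```

Request:
step_arm(
  rotation=[
    [0,0,0],
    [0,0,0],
    [0,0,0],
    [0,0,0],
    [0,0,0],
  ],
  travel=[
    [0,0.1,0],
    [0.4,0.1,0],
    [0.8,0.1,0],
    [1.2,0.1,0],
    [1.2,0.1,0],
  ],
  claw=[0.2,0.2,0.2,0.2,0.2],
)

```text
t: 7.92
tcp_pos: [0.5401, 0.0901, 0.2532]
ee_rot: [-180.0, -0.0, 15.0]
wrist_force: [0.3, -0.1, -2.1]
width: 0.0571
gripper_force: 38.3
```

```bash
python3 -c "
from h import *
st();go(.551,.095,.253,15)"
```

```text
t7.92 tcp [0.5401 0.0901 0.2532] rpy [-1.7996e+02 -4.0000e-02  1.5010e+01] F [ 0.26 -0.07 -2.11] M [-0.05 -0.06 -0.01] w 0.0571 g 38.3 j [ 17.  19. -36. 103.  13.  62. -98.]
rot z 0.01 travel cm [ 1.176 -0.193  0.02 ]
```

Request:
step_arm(
  rotation=[
    [0,0,0],
    [0,0,0],
    [0,0,0],
    [0,0,0],
    [0,0,0],
  ],
  travel=[
    [0.3,0,0],
    [0.6,0,0],
    [0.9,0,0],
    [1.05,0,0],
    [1.05,0,0],
  ],
  claw=[0.2,0.2,0.2,0.2,0.2],
)

```text
t: 8.33
tcp_pos: [0.5492, 0.0933, 0.2529]
ee_rot: [-179.9, 0.0, 15.1]
wrist_force: [-2.3, 4.2, -3.6]
width: 0.0569
gripper_force: 38.3
```

Request:
step_arm(
  rotation=[
    [0,0,0],
    [0,0,0],
    [0,0,0],
  ],
  travel=[
    [0.1,0,0],
    [0.1,0,0],
    [0.1,0,0],
  ],
  claw=[0.2,0.2,0.2],
)

```text
t: 8.58
tcp_pos: [0.5496, 0.0935, 0.2529]
ee_rot: [-179.9, 0.1, 15.1]
wrist_force: [-4.8, 3.5, -3.2]
width: 0.057
gripper_force: 38.3
```

```bash
python3 -c "
from h import *
st();go(.551,.095,.253,15)"
```

```text
t8.58 tcp [0.5496 0.0935 0.2529] rpy [-1.7993e+02  6.0000e-02  1.5050e+01] F [-4.78  3.46 -3.22] M [0.95 0.81 0.02] w 0.057 g 38.3 j [ 17.  20. -36. 101.  13.  63. -99.]
rot z 0.05 travel cm [ 0.175 -0.111 -0.008]
```

Request:
step_arm(
  rotation=[
    [0,0,0],
    [0,0,1.5],
    [0,0,2.5],
    [0,0,2.5],
  ],
  travel=[
    [-0.1,-0.08,0],
    [-0.1,-0.12,0],
    [-0.1,-0.12,0],
    [-0.1,-0.12,0],
  ],
  claw=[0.2,0.2,0.2,0.2],
)

```text
t: 8.92
tcp_pos: [0.5491, 0.0935, 0.2532]
ee_rot: [-180.0, -0.0, 12.5]
wrist_force: [-1.8, 2.4, -3.6]
width: 0.0572
gripper_force: 38.2
```

```bash
python3 -c "
from h import *
st();go(.551,.095,.253,15)"
```

```text
t8.92 tcp [0.5491 0.0935 0.2532] rpy [-1.7999e+02 -1.0000e-02  1.2460e+01] F [-1.77  2.41 -3.61] M [0.71 0.35 0.04] w 0.0572 g 38.2 j [  16.   20.  -35.  102.   13.   62. -101.]
rot z -2.54 travel cm [ 0.22  -0.104  0.016]
```

Request:
step_arm(
  rotation=[
    [0,0,0],
    [0,0,0],
    [0,0,0],
  ],
  travel=[
    [0,-0.1,0],
    [0,-0.1,0],
    [0,-0.1,0],
  ],
  claw=[0.2,0.2,0.2],
)

```text
t: 9.17
tcp_pos: [0.5493, 0.0938, 0.2533]
ee_rot: [180.0, -0.0, 12.5]
wrist_force: [-0.4, 0.6, -2.7]
width: 0.0572
gripper_force: 38.3
```

```bash
python3 -c "
from h import *
st();go(.551,.095,.253,15)"
```

```text
t9.17 tcp [0.5493 0.0938 0.2533] rpy [ 1.7996e+02 -4.0000e-02  1.2480e+01] F [-0.4   0.61 -2.69] M [0.23 0.12 0.  ] w 0.0572 g 38.3 j [  16.   20.  -35.  101.   13.   62. -101.]
rot z -2.52 travel cm [ 0.19  -0.082  0.035]
```

Request:
step_arm(
  rotation=[
    [0,0,0],
    [0,0,0],
    [0,0,0],
    [0,0,0],
  ],
  travel=[
    [0,-0.1,0],
    [0.05,-0.1,0],
    [0.1,-0.1,0],
    [0.1,-0.1,0],
  ],
  claw=[0.2,0.2,0.2,0.2],
)

```text
t: 9.5
tcp_pos: [0.5501, 0.0952, 0.2534]
ee_rot: [180.0, -0.0, 12.5]
wrist_force: [0.9, -0.4, -3.3]
width: 0.0568
gripper_force: 38.4
```

Request:
step_arm(
  rotation=[
    [0,0,0],
    [0,0,0],
    [0,0,0],
  ],
  travel=[
    [0.08,0,0],
    [0.08,0,0],
    [0.08,0,0],
  ],
  claw=[0.2,0.2,0.2],
)

```text
t: 9.75
tcp_pos: [0.5505, 0.0956, 0.2532]
ee_rot: [180.0, -0.0, 12.5]
wrist_force: [0.1, -0.5, -2.7]
width: 0.0568
gripper_force: 38.4
```

```bash
python3 -c "
from h import *
st();go(.551,.095,.253,15)"
```

```text
t9.75 tcp [0.5505 0.0956 0.2532] rpy [ 1.800e+02 -1.000e-02  1.249e+01] F [ 0.13 -0.52 -2.73] M [-0.03 -0.03  0.01] w 0.0568 g 38.4 j [  16.   20.  -35.  101.   13.   63. -101.]
rot z -2.51 travel cm [0.032 0.073 0.017]
```

Free so far. I keep creeping forward until the slot's end touches.

Request:
step_arm(
  rotation=[
    [0,0,0],
    [0,0,0],
    [0,0,0],
  ],
  travel=[
    [0.1,0,0],
    [0.1,0,0],
    [0.1,0,0],
  ],
  claw=[0.2,0.2,0.2],
)

```text
t: 10.0
tcp_pos: [0.5515, 0.096, 0.2532]
ee_rot: [-180.0, -0.0, 12.5]
wrist_force: [0.3, 0.2, -3.0]
width: 0.057
gripper_force: 38.4
```

Request:
step_arm(
  rotation=[
    [0,0,0],
    [0,0,0],
    [0,0,0],
  ],
  travel=[
    [0.1,0,0],
    [0.1,0,0],
    [0.1,0,0],
  ],
  claw=[0.2,0.2,0.2],
)

```text
t: 10.25
tcp_pos: [0.5524, 0.0962, 0.2532]
ee_rot: [-180.0, -0.0, 12.5]
wrist_force: [-0.7, -0.4, -2.0]
width: 0.0573
gripper_force: 38.4
```

Request:
step_arm(
  rotation=[
    [0,0,0],
    [0,0,0],
    [0,0,0],
  ],
  travel=[
    [0.1,0,0],
    [0.1,0,0],
    [0.1,0,0],
  ],
  claw=[0.2,0.2,0.2],
)

```text
t: 10.5
tcp_pos: [0.553, 0.0963, 0.253]
ee_rot: [180.0, 0.1, 12.5]
wrist_force: [-1.1, 0.4, -2.2]
width: 0.0573
gripper_force: 38.4
```

Request:
step_arm(
  rotation=[
    [0,0,0],
    [0,0,0],
    [0,0,0],
  ],
  travel=[
    [0.1,0,0],
    [0.1,0,0],
    [0.1,0,0],
  ],
  claw=[0.2,0.2,0.2],
)

```text
t: 10.75
tcp_pos: [0.5532, 0.0964, 0.2528]
ee_rot: [180.0, 0.1, 12.5]
wrist_force: [-4.3, -1.1, -1.2]
width: 0.0569
gripper_force: 38.6
```

```bash
python3 -c "
from h import *
st()"
```

```text
t10.75 tcp [0.5532 0.0964 0.2528] rpy [1.7999e+02 1.4000e-01 1.2500e+01] F [-4.31 -1.13 -1.21] M [-0.25  1.17 -0.  ] w 0.0569 g 38.6 j [  16.   21.  -35.  101.   13.   63. -102.]
```

Request:
step_arm(
  rotation=[
    [0,0,0],
    [0,0,0],
    [0,0,0],
    [0,0,0],
    [0,0,0],
    [0,0,0],
    [0,0,0],
    [0,0,0],
  ],
  travel=[
    [-0.12,0,0],
    [-0.12,0,0.2],
    [-0.12,0,0.4],
    [-0.12,0,0.6],
    [-0.12,0,0.8],
    [-0.12,0,1],
    [-0.12,0,1.2],
    [-0.12,0,1.2],
  ],
  claw=[0.2,0.2,0.2,0.2,0.2,0.2,0.2,0.2],
)

```text
t: 11.42
tcp_pos: [0.5531, 0.0962, 0.2406]
ee_rot: [-180.0, 0.0, 12.5]
wrist_force: [-1.9, -1.2, -3.0]
width: 0.0573
gripper_force: 38.4
```

Request:
step_arm(
  rotation=[
    [0,0,0],
    [0,0,0],
    [0,0,0],
    [0,0,0],
  ],
  travel=[
    [0,0,0.1],
    [0,0,0.2],
    [0,0,0.3],
    [0,0,0.3],
  ],
  claw=[0.2,0.2,0.2,0.2],
)

```text
t: 11.75
tcp_pos: [0.5531, 0.0963, 0.238]
ee_rot: [-180.0, 0.0, 12.5]
wrist_force: [-3.4, -1.3, -2.3]
width: 0.057
gripper_force: 38.5
```

Request:
step_arm(
  rotation=[
    [0,0,0],
    [0,0,0],
    [0,0,0],
    [0,0,0],
  ],
  travel=[
    [0,0,0.1],
    [0,0,0.2],
    [0,0,0.2],
    [0,0,0.2],
  ],
  claw=[0.2,0.2,0.2,0.2],
)

```text
t: 12.08
tcp_pos: [0.5531, 0.0963, 0.236]
ee_rot: [-180.0, 0.0, 12.5]
wrist_force: [-4.9, -1.7, -1.5]
width: 0.057
gripper_force: 38.5
```

Request:
step_arm(
  rotation=[
    [0,0,0],
    [0,0,0],
    [0,0,0],
  ],
  travel=[
    [-0.15,0,0],
    [-0.15,0,0.05],
    [-0.15,0,0.05],
  ],
  claw=[0.2,0.2,0.2],
)

```text
t: 12.33
tcp_pos: [0.5525, 0.0964, 0.2359]
ee_rot: [-180.0, -0.1, 12.5]
wrist_force: [-0.5, 0.2, -2.3]
width: 0.057
gripper_force: 38.4
```

Request:
step_arm(
  rotation=[
    [0,0,0],
    [0,0,0],
    [0,0,0],
  ],
  travel=[
    [0,0,0.1],
    [0,0,0.1],
    [0,0,0.1],
  ],
  claw=[0.2,0.2,0.2],
)

```text
t: 12.58
tcp_pos: [0.5519, 0.0961, 0.2347]
ee_rot: [-180.0, -0.0, 12.5]
wrist_force: [-1.3, 0.3, -3.2]
width: 0.0571
gripper_force: 38.3
```

Request:
step_arm(
  rotation=[
    [0,0,0],
    [0,0,0],
    [0,0,0],
  ],
  travel=[
    [0,0,0.1],
    [0,0,0.1],
    [0,0,0.1],
  ],
  claw=[0.2,0.2,0.2],
)

```text
t: 12.83
tcp_pos: [0.5517, 0.096, 0.2336]
ee_rot: [-180.0, -0.0, 12.5]
wrist_force: [0.7, 1.0, -3.1]
width: 0.0575
gripper_force: 38.4
```

Request:
step_arm(
  rotation=[
    [0,0,0],
    [0,0,0],
    [0,0,0],
  ],
  travel=[
    [0.07,0,0.1],
    [0.07,0,0.1],
    [0.07,0,0.1],
  ],
  claw=[0.2,0.2,0.2],
)

```text
t: 13.08
tcp_pos: [0.5524, 0.0961, 0.2328]
ee_rot: [180.0, -0.0, 12.5]
wrist_force: [-0.7, -0.2, -0.4]
width: 0.0568
gripper_force: 38.6
```

Request:
step_arm(
  rotation=[
    [0,0,0],
    [0,0,0],
    [0,0,0],
  ],
  travel=[
    [0,0,0.1],
    [0,0,0.1],
    [0,0,0.1],
  ],
  claw=[0.2,0.2,0.2],
)

```text
t: 13.33
tcp_pos: [0.5525, 0.0962, 0.2322]
ee_rot: [180.0, -0.0, 12.5]
wrist_force: [-3.4, -1.2, 3.6]
width: 0.0575
gripper_force: 39.2
```

Request:
step_arm(
  rotation=[
    [0,0,0],
    [0,0,0],
    [0,0,0],
  ],
  travel=[
    [0,0,0.1],
    [0,0,0.1],
    [0,0,0.1],
  ],
  claw=[0.2,0.2,0.2],
)

```text
t: 13.58
tcp_pos: [0.5526, 0.0962, 0.2317]
ee_rot: [180.0, -0.0, 12.5]
wrist_force: [-3.7, -1.8, 8.0]
width: 0.0568
gripper_force: 39.7
```

Contact is at TCP z ≈ 0.233, so the surface is at about 217 mm, which agrees with the head measurement. I ease off the load and centre the stem before turning.

Request:
step_arm(
  rotation=[
    [0,0,0],
    [0,0,0],
    [0,0,0],
    [0,0,0],
  ],
  travel=[
    [0,0,-0.2],
    [-0.1,0,-0.2],
    [-0.1,0,-0.2],
    [-0.1,0,-0.2],
  ],
  claw=[0.2,0.2,0.2,0.2],
)

```text
t: 13.92
tcp_pos: [0.5519, 0.0961, 0.2327]
ee_rot: [-180.0, -0.1, 12.5]
wrist_force: [0.8, 0.1, -0.3]
width: 0.0574
gripper_force: 38.7
```

```bash
python3 -c "
from h import *
st()"
```

```text
t13.92 tcp [0.5519 0.0961 0.2327] rpy [-1.7999e+02 -6.0000e-02  1.2500e+01] F [ 0.82  0.13 -0.29] M [-0.03 -0.18  0.01] w 0.0574 g 38.7 j [  15.   22.  -35.  102.   14.   60. -102.]
```

Request:
step_arm(
  rotation=[
    [0,0,-2],
    [0,0,-5],
    [0,0,-8],
    [0,0,-11],
    [0,0,-14],
    [0,0,-17],
    [0,0,-20],
    [0,0,-20],
  ],
  travel=[
    [0,0,0],
    [0,0,0],
    [0,0,0],
    [0,0,0],
    [0,0,0],
    [0,0,0],
    [0,0,0],
    [0,0,0],
  ],
  claw=[0.2,0.2,0.2,0.2,0.2,0.2,0.2,0.2],
)

```text
t: 14.58
tcp_pos: [0.5513, 0.096, 0.2326]
ee_rot: [-180.0, 0.0, 32.6]
wrist_force: [-1.1, -0.5, 1.8]
width: 0.0569
gripper_force: 38.8
```

```bash
python3 -c "
from h import *
st()"
```

```text
t14.58 tcp [0.5513 0.096  0.2326] rpy [-1.7998e+02  1.0000e-02  3.2600e+01] F [-1.12 -0.5   1.81] M [-0.01  0.15  0.06] w 0.0569 g 38.8 j [ 18.  23. -39. 102.  16.  61. -84.]
```

Request:
step_arm(
  rotation=[
    [0,0,0],
    [0,0,-3],
    [0,0,-6],
    [0,0,-10],
    [0,0,-14],
    [0,0,-18],
    [0,0,-22],
    [0,0,-26],
    [0,0,-30],
    [0,0,-30],
  ],
  travel=[
    [0,0,-0.07],
    [0,0,-0.07],
    [0,0,-0.07],
    [0,0,-0.07],
    [0,0,-0.07],
    [0,0,-0.07],
    [0,0,-0.07],
    [0,0,-0.07],
    [0,0,-0.07],
    [0,0,-0.07],
  ],
  claw=[0.2,0.2,0.2,0.2,0.2,0.2,0.2,0.2,0.2,0.2],
)

```text
t: 15.42
tcp_pos: [0.5511, 0.0956, 0.2329]
ee_rot: [-180.0, 0.0, 62.5]
wrist_force: [0.9, 0.0, -1.9]
width: 0.0572
gripper_force: 38.5
```

```bash
python3 -c "
from h import *
st()
im=cams.camera('scene');u=proj('scene',[.5515,.096,.23]);x,y=int(u[0]),int(u[1])
cv2.imwrite('pics/s5.png',cv2.resize(im[y-38:y+37,x-50:x+50,::-1],(800,600),interpolation=cv2.INTER_CUBIC))"
```

```text
t15.42 tcp [0.5511 0.0956 0.2329] rpy [-1.7995e+02  3.0000e-02  6.2540e+01] F [ 0.93  0.02 -1.87] M [-0.04  0.05  0.03] w 0.0572 g 38.5 j [ 23.  24. -45. 102.  19.  62. -57.]
```

View pics/s5.png

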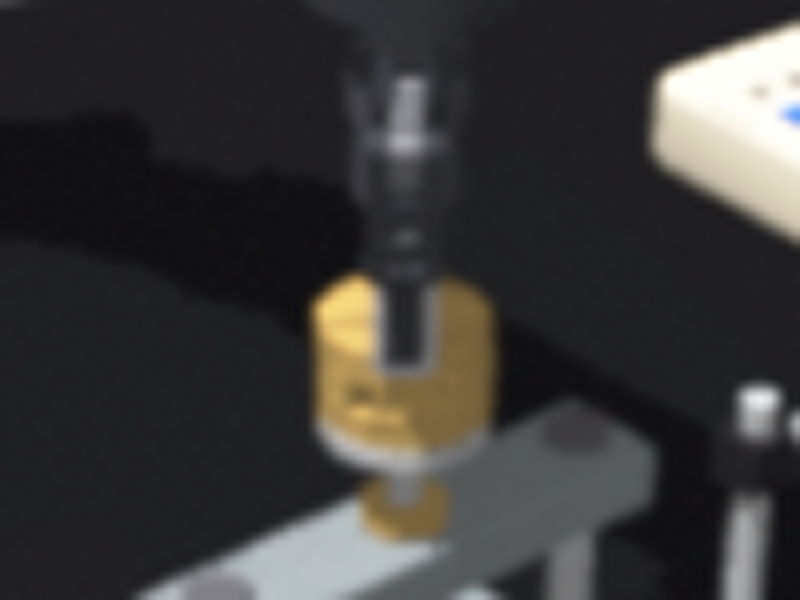

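The mass sits flush on the stack, concentric with it, and lightly loaded. Continue turning.

Request:
step_arm(
  rotation=[
    [0,0,-3],
    [0,0,-7],
    [0,0,-11],
    [0,0,-15],
    [0,0,-19],
    [0,0,-23],
    [0,0,-27],
    [0,0,-31],
    [0,0,-35],
    [0,0,-35],
  ],
  travel=[
    [0,0,0.02],
    [0,0,0.02],
    [0,0,0.02],
    [0,0,0.02],
    [0,0,0.02],
    [0,0,0.02],
    [0,0,0.02],
    [0,0,0.02],
    [0,0,0.02],
    [0,0,0.02],
  ],
  claw=[0.2,0.2,0.2,0.2,0.2,0.2,0.2,0.2,0.2,0.2],
)

```text
t: 16.3
tcp_pos: [0.5513, 0.0957, 0.2329]
ee_rot: [-180.0, -0.0, 97.5]
wrist_force: [-0.7, -0.7, -0.8]
width: 0.0572
gripper_force: 38.5
```

```bash
python3 -c "
from h import *
st();go(.5515,.096,.2328,192.5)"
```

```text
t16.30 tcp [0.5513 0.0957 0.2329] rpy [-179.97   -0.     97.45] F [-0.73 -0.69 -0.8 ] M [-0.11 -0.03  0.02] w 0.0572 g 38.5 j [ 28.  27. -53. 102.  24.  63. -25.]
rot z -95.05 travel cm [0.03  0.021 0.008]
```

Request:
step_arm(
  rotation=[
    [0,0,-3],
    [0,0,-7],
    [0,0,-11],
    [0,0,-15],
    [0,0,-19],
    [0,0,-23],
    [0,0,-27],
    [0,0,-31],
    [0,0,-35],
    [0,0,-35],
  ],
  travel=[
    [0,0,0],
    [0,0,0],
    [0,0,0],
    [0,0,0],
    [0,0,0],
    [0,0,0],
    [0,0,0],
    [0,0,0],
    [0,0,0],
    [0,0,0],
  ],
  claw=[0.2,0.2,0.2,0.2,0.2,0.2,0.2,0.2,0.2,0.2],
)

```text
t: 17.13
tcp_pos: [0.5515, 0.0958, 0.2329]
ee_rot: [-180.0, -0.0, 132.4]
wrist_force: [0.4, -0.8, -0.4]
width: 0.0572
gripper_force: 38.5
```

```bash
python3 -c "
from h import *
st();go(.5515,.096,.2328,192.5)"
```

```text
t17.13 tcp [0.5515 0.0958 0.2329] rpy [-1.7999e+02 -2.0000e-02  1.3239e+02] F [ 0.42 -0.83 -0.36] M [ 0.01 -0.02 -0.01] w 0.0572 g 38.5 j [ 33.  30. -61. 102.  29.  65.   5.]
rot z -60.11 travel cm [0.014 0.019 0.011]
```

Request:
step_arm(
  rotation=[
    [0,0,-3],
    [0,0,-6],
    [0,0,-9],
    [0,0,-12],
    [0,0,-15],
    [0,0,-18],
    [0,0,-22],
    [0,0,-26],
    [0,0,-30],
    [0,0,-30],
  ],
  travel=[
    [0,0,0],
    [0,0,0],
    [0,0,0],
    [0,0,0],
    [0,0,0],
    [0,0,0],
    [0,0,0],
    [0,0,0],
    [0,0,0],
    [0,0,0],
  ],
  claw=[0.2,0.2,0.2,0.2,0.2,0.2,0.2,0.2,0.2,0.2],
)

```text
t: 17.97
tcp_pos: [0.5514, 0.0958, 0.2329]
ee_rot: [180.0, -0.0, 162.3]
wrist_force: [0.2, -0.3, -1.4]
width: 0.0569
gripper_force: 38.5
```

Request:
step_arm(
  rotation=[
    [0,0,-3],
    [0,0,-6],
    [0,0,-9],
    [0,0,-12],
    [0,0,-15],
    [0,0,-18],
    [0,0,-22],
    [0,0,-26],
    [0,0,-30],
    [0,0,-30],
  ],
  travel=[
    [0,0,0],
    [0,0,0],
    [0,0,0],
    [0,0,0],
    [0,0,0],
    [0,0,0],
    [0,0,0],
    [0,0,0],
    [0,0,0],
    [0,0,0],
  ],
  claw=[0.2,0.2,0.2,0.2,0.2,0.2,0.2,0.2,0.2,0.2],
)

```text
t: 18.8
tcp_pos: [0.5514, 0.0959, 0.2329]
ee_rot: [180.0, -0.0, -167.7]
wrist_force: [-0.4, -0.3, -0.6]
width: 0.057
gripper_force: 38.5
```

```bash
python3 -c "
from h import *
st();go(.5515,.096,.2328,192.5)"
```

```text
t18.80 tcp [0.5514 0.0959 0.2329] rpy [ 1.7998e+02 -2.0000e-02 -1.6768e+02] F [-0.39 -0.3  -0.63] M [-0.08 -0.03 -0.05] w 0.057 g 38.5 j [ 40.  39. -74. 102.  39.  71.  57.]
rot z -0.18 travel cm [-0.009  0.01   0.012]
```

Slot now faces the front. Push it home again along tool x until it touches lightly.

Request:
step_arm(
  rotation=[
    [0,0,0],
    [0,0,0],
    [0,0,0],
  ],
  travel=[
    [0.1,0,0],
    [0.1,0,0],
    [0.1,0,0],
  ],
  claw=[0.2,0.2,0.2],
)

```text
t: 19.05
tcp_pos: [0.5503, 0.0958, 0.2332]
ee_rot: [-180.0, 0.0, -167.7]
wrist_force: [0.1, 0.7, -0.9]
width: 0.0576
gripper_force: 38.4
```

Request:
step_arm(
  rotation=[
    [0,0,0],
    [0,0,0],
    [0,0,0],
  ],
  travel=[
    [0.06,0,0],
    [0.06,0,0],
    [0.06,0,0],
  ],
  claw=[0.2,0.2,0.2],
)

```text
t: 19.3
tcp_pos: [0.5497, 0.0956, 0.2332]
ee_rot: [-180.0, -0.0, -167.5]
wrist_force: [0.1, 0.2, -1.7]
width: 0.0575
gripper_force: 38.4
```

```bash
python3 -c "
from h import *
st()"
```

```text
t19.30 tcp [0.5497 0.0956 0.2332] rpy [-1.7999e+02 -1.0000e-02 -1.6754e+02] F [ 0.07  0.23 -1.66] M [-0.01 -0.01 -0.01] w 0.0575 g 38.4 j [ 40.  38. -74. 102.  39.  71.  57.]
```

Request:
step_arm(
  rotation=[
    [0,0,0],
    [0,0,0],
    [0,0,0],
  ],
  travel=[
    [0.07,0,0.02],
    [0.07,0,0.02],
    [0.07,0,0.02],
  ],
  claw=[0.2,0.2,0.2],
)

```text
t: 19.55
tcp_pos: [0.5493, 0.0955, 0.2331]
ee_rot: [180.0, 0.0, -167.5]
wrist_force: [1.1, 0.7, -0.8]
width: 0.0571
gripper_force: 38.5
```

Request:
step_arm(
  rotation=[
    [0,0,0],
    [0,0,0],
    [0,0,0],
  ],
  travel=[
    [0.07,0,0],
    [0.07,0,0],
    [0.07,0,0],
  ],
  claw=[0.2,0.2,0.2],
)

```text
t: 19.8
tcp_pos: [0.5491, 0.0954, 0.2332]
ee_rot: [180.0, 0.1, -167.5]
wrist_force: [4.0, 0.9, -1.7]
width: 0.057
gripper_force: 38.3
```

```bash
python3 -c "
from h import *
st()"
```

```text
t19.80 tcp [0.5491 0.0954 0.2332] rpy [ 1.7998e+02  8.0000e-02 -1.6752e+02] F [ 4.04  0.89 -1.72] M [ 0.12 -0.77 -0.01] w 0.057 g 38.3 j [ 40.  38. -74. 102.  39.  71.  57.]
```

Request:
step_arm(
  rotation=[
    [0,0,0],
    [0,0,0],
    [0,0,0],
    [0,0,0],
    [0,0,0],
    [0,0,0],
    [0,0,0],
    [0,0,0],
    [0,0,0],
    [0,0,0],
  ],
  travel=[
    [-0.1,0,0.02],
    [-0.1,0,0.02],
    [-0.1,0,0.02],
    [-0.1,0,0.02],
    [-0.1,0,0.02],
    [-0.1,0,0.02],
    [-0.1,0,0.02],
    [-0.1,0,0.02],
    [-0.1,0,0.02],
    [-0.1,0,0.02],
  ],
  claw=[0.2,0.2,0.35,0.4,0.43,0.46,0.5,0.6,0.7,0.8],
  newtons=20,
)

```text
t: 20.63
tcp_pos: [0.5494, 0.0955, 0.2328]
ee_rot: [-180.0, -0.0, -167.5]
wrist_force: [-0.7, -0.1, -0.4]
width: 0.077
gripper_force: 0.0
```

```bash
python3 -c "
from h import *
st()
cv2.imwrite('pics/scene6.png',cams.camera('scene')[:,:,::-1])"
```

```text
t20.63 tcp [0.5494 0.0955 0.2328] rpy [-180.    -0.  -167.5] F [-0.75 -0.08 -0.37] M [-0.01  0.04 -0.02] w 0.077 g 0.0 j [ 40.  39. -74. 102.  39.  71.  57.]
```

Request:
step_arm(
  rotation=[
    [0,0,0],
    [0,0,0],
    [0,0,0],
    [0,0,0],
    [0,0,0],
    [0,0,0],
    [0,0,0],
    [0,0,0],
    [0,0,0],
    [0,0,0],
  ],
  travel=[
    [0,0,0],
    [0,0,-0.3],
    [0,0,-1],
    [0,0,-2],
    [0,0,-3.5],
    [0,0,-5],
    [0,0,-7],
    [0,0,-9],
    [0,0,-10.5],
    [0,0,-11],
  ],
  claw=[1,1,1,1,1,1,1,1,1,1],
)

```text
t: 21.52
tcp_pos: [0.5505, 0.0966, 0.3468]
ee_rot: [180.0, 0.3, -167.5]
wrist_force: [0.2, -0.8, -0.0]
width: 0.0857
gripper_force: 0.0
```

Request:
step_arm(
  rotation=[
    [0,0,0],
    [0,0,0],
    [0,0,0],
    [0,0,0],
    [0,0,0],
    [0,0,0],
    [0,0,0],
    [0,0,0],
    [0,0,0],
    [0,0,0],
  ],
  travel=[
    [0,1,0],
    [0,-1,0],
    [0,-3,0],
    [0,-6,0],
    [0,-9,0],
    [0,-12,0],
    [0,-15,0],
    [0,-18,0],
    [0,-20,0],
    [0,-20,0],
  ],
  claw=[1,1,1,1,1,1,1,1,1,1],
)

```text
t: 22.35
tcp_pos: [0.5932, -0.1056, 0.3409]
ee_rot: [-180.0, -0.1, -168.0]
wrist_force: [0.3, -1.2, -0.1]
width: 0.0852
gripper_force: 0.0
```

```bash
python3 -c "
from h import *
st();o=[]
for n in('scene','top'):
  im=cams.camera(n);u=proj(n,[.5515,.096,.23]);x,y=int(u[0]),int(u[1])
  cv2.imwrite(f'pics/{n}7.png',im[:,:,::-1])
  o.append(cv2.resize(im[y-24:y+24,x-32:x+32,::-1],(400,300),interpolation=cv2.INTER_CUBIC));print(x,y)
cv2.imwrite('pics/s7.png',np.hstack(o))"
```

```text
t22.35 tcp [ 0.5932 -0.1056  0.3409] rpy [-1.7998e+02 -1.2000e-01 -1.6798e+02] F [ 0.34 -1.2  -0.06] M [-0.07 -0.   -0.05] w 0.0852 g 0.0 j [ 57.  39. -79.  88.  38.  85.  80.]
287 155
225 202
```

View pics/s7.png

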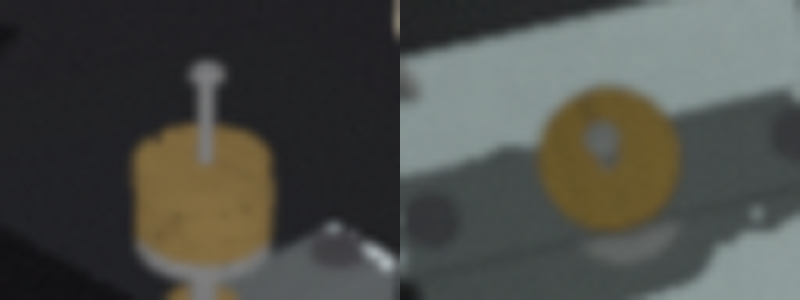

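Request:
step_arm(
  rotation=[
    [0,0,0],
    [0,0,0],
    [0,0,0],
    [0,0,0],
    [0,0,0],
    [0,0,0],
    [0,0,0],
    [0,0,0],
    [0,0,0],
    [0,0,0],
  ],
  travel=[
    [0,-1,0],
    [0,-4,0],
    [1,-7,0],
    [2,-10,0],
    [4,-13,0],
    [6,-16,0],
    [8,-19,0],
    [10,-21,0],
    [12,-22,0],
    [12,-22,0],
  ],
  claw=[1,1,1,1,1,1,1,1,1,1],
)

```text
t: 23.28
tcp_pos: [0.5202, -0.3451, 0.342]
ee_rot: [-180.0, -0.2, -167.9]
wrist_force: [0.3, -0.2, 0.4]
width: 0.0856
gripper_force: 0.0
```

```bash
python3 -c "
from h import *
st();o=[]
c=np.array([.5497,.0955,.2295])
for n in('scene','top'):
  im=cams.camera(n);u=proj(n,c);x,y=int(u[0]),int(u[1])
  for a in (165,180,195,210,225): print(n,a,np.round((np.array(proj(n,c+.03*np.array([np.cos(np.radians(a)),np.sin(np.radians(a)),0])))-[x-32,y-24])*6.25))
  for r in(.015,.02,.025):
    v=[cv2.getRectSubPix(im[:,:,0].astype(np.float32),(1,1),proj(n,c+r*np.array([np.cos(np.radians(a)),np.sin(np.radians(a)),0])))[0,0] for a in range(120,270,6)]
    print(r,np.int32(v).tolist())
  o.append(cv2.resize(im[y-24:y+24,x-32:x+32,::-1],(400,300),interpolation=cv2.INTER_CUBIC));print(x,y)
cv2.imwrite('pics/s8.png',np.hstack(o))"
```

```text
t23.28 tcp [ 0.5202 -0.3451  0.342 ] rpy [-1.7997e+02 -1.6000e-01 -1.6786e+02] F [ 0.31 -0.16  0.39] M [-0.01 -0.01 -0.01] w 0.0856 g 0.0 j [ 79.  42. -80.  85.  41.  87. 102.]
scene 165 [189. 121.]
scene 180 [173. 124.]
scene 195 [158. 129.]
scene 210 [147. 135.]
scene 225 [138. 143.]
0.015 [200, 218, 227, 225, 202, 191, 195, 211, 232, 235, 236, 229, 220, 215, 213, 216, 224, 232, 238, 242, 244, 245, 246, 247, 247]
0.02 [198, 216, 233, 232, 213, 188, 197, 223, 240, 243, 239, 233, 227, 220, 219, 222, 231, 238, 242, 246, 247, 248, 248, 248, 248]
0.025 [216, 207, 208, 212, 201, 172, 189, 222, 231, 227, 221, 220, 215, 195, 182, 189, 213, 237, 242, 245, 247, 248, 249, 249, 248]
287 155
top 165 [184. 224.]
top 180 [202. 227.]
top 195 [221. 225.]
top 210 [239. 218.]
top 225 [254. 207.]
0.015 [192, 217, 224, 229, 230, 231, 232, 232, 232, 232, 231, 226, 214, 193, 166, 165, 178, 202, 222, 229, 232, 233, 234, 234, 234]
0.02 [200, 222, 227, 228, 228, 229, 230, 232, 232, 232, 232, 229, 224, 206, 178, 177, 202, 223, 232, 234, 235, 236, 236, 236, 236]
0.025 [223, 225, 226, 227, 223, 224, 221, 225, 228, 231, 233, 232, 226, 211, 184, 183, 218, 233, 236, 237, 237, 237, 237, 236, 236]
225 202
```

View pics/s8.png

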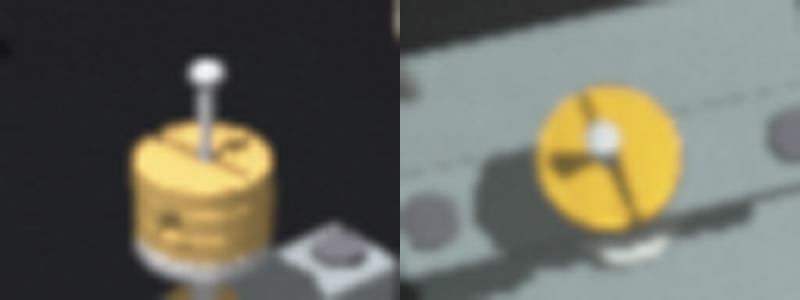

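The mass lies flush on the stack, concentric, with its slot (dark, top crop lower right) towards the front but apparently a few degrees past it. I measure the direction by fitting a line.

```bash
python3 -c "
from h import *
im=np.mean([cams.camera('top') for _ in range(2)],0);z=.2295
g=cv2.resize(im.astype(np.float32).mean(2),None,fx=1,fy=1)
b=brass(im.astype(np.uint8));b[:185]=0;b[222:]=0;b[:,:210]=0;b[:,242:]=0
e=cv2.minEnclosingCircle(np.argwhere(b)[:,::-1].astype(np.float32));print('circle',e)
e2=cv2.fitEllipse(cv2.convexHull(max(cv2.findContours(b,0,1)[0],key=cv2.contourArea)));print(e2)
c=onz('top',e2[0],z-.003);print('centre',c)
f=np.array([np.cos(np.radians(195)),np.sin(np.radians(195)),0]);l=np.array([-f[1],f[0],0])
s0=np.array([.5511,.0957,z]);P=[]
for r in np.arange(.010,.028,.002):
  ss=np.arange(-.012,.0121,.0005)
  v=np.array([cv2.getRectSubPix(g,(1,1),proj('top',s0+r*f+s*l))[0,0] for s in ss]);w=np.clip(np.median(v)-12-v,0,None)
  P.append((r,(w*ss).sum()/w.sum()));
P=np.array(P);print(np.round(P*1000,1).tolist());k=np.polyfit(P[:,0],P[:,1],1);print('angle off',np.degrees(np.arctan(k[0])),'offset mm',k[1]*1e3)
"
```

```text
circle ((225.8249969482422, 203.0), 11.540493965148926)
((225.91262817382812, 203.05018615722656), (22.572851181030273, 22.9460506439209), 22.245145797729492)
centre [0.54967247 0.09520301 0.2265    ]
[[10.0, 2.5], [12.0, 2.8], [14.0, 3.0], [16.0, 3.3], [18.0, 3.7], [20.0, 3.9], [22.0, 4.2], [24.0, 4.6], [26.0, 5.1]]
angle off 8.812301967249356 offset mm 0.8906060521829414
```

It is about 8–9° too far anticlockwise. I regrasp gently and turn it back.

```bash
python3 -c "
from h import *
st();go(.5495,.0955,.345,192.5)"
```

```text
t23.48 tcp [ 0.524  -0.3386  0.3432] rpy [-1.8000e+02  4.0000e-02 -1.6732e+02] F [-0.23 -0.12  0.42] M [ 0.01 -0.02 -0.05] w 0.0856 g 0.0 j [ 78.  42. -80.  85.  41.  87. 102.]
rot z 0.18 travel cm [-12.009  41.789  -0.185]
```

Request:
step_arm(
  rotation=[
    [0,0,0.2],
    [0,0,0.2],
    [0,0,0.2],
    [0,0,0.2],
    [0,0,0.2],
    [0,0,0.2],
    [0,0,0.2],
    [0,0,0.2],
    [0,0,0.2],
    [0,0,0.2],
  ],
  travel=[
    [-1,2,-0.2],
    [-3,6,-0.2],
    [-5,10,-0.2],
    [-7,14,-0.2],
    [-8,18,-0.2],
    [-9,22,-0.2],
    [-10,26,-0.2],
    [-11,30,-0.2],
    [-12,33,-0.2],
    [-12,35,-0.2],
  ],
  claw=[1,1,1,1,1,1,1,1,1,1],
)

```text
t: 24.32
tcp_pos: [0.5638, 0.0357, 0.3459]
ee_rot: [179.9, 0.2, -167.1]
wrist_force: [-0.3, 0.9, 1.0]
width: 0.0853
gripper_force: 0.0
```

Request:
step_arm(
  rotation=[
    [0,0,0],
    [0,0,0],
    [0,0,0],
    [0,0,0],
    [0,0,0],
    [0,0,0],
  ],
  travel=[
    [0,2,0],
    [0,4,0],
    [0,6,0],
    [0,6.8,0],
    [0,6.8,0],
    [0,6.8,0],
  ],
  claw=[1,1,1,1,1,1],
)

```text
t: 24.82
tcp_pos: [0.55, 0.0943, 0.3449]
ee_rot: [-179.9, 0.0, -167.6]
wrist_force: [-0.4, -0.1, 1.3]
width: 0.0851
gripper_force: 0.0
```

```bash
python3 -c "
from h import *
st();go(.5495,.0955,.25,192.5)"
```

```text
t24.82 tcp [0.55   0.0943 0.3449] rpy [-1.7995e+02  2.0000e-02 -1.6756e+02] F [-0.45 -0.09  1.35] M [-0.    0.03  0.01] w 0.0851 g 0.0 j [ 43.  33. -80.  94.  33.  81.  62.]
rot z -0.06 travel cm [0.027 0.127 9.491]
```

Request:
step_arm(
  rotation=[
    [0,0,0],
    [0,0,0],
    [0,0,0],
    [0,0,0],
    [0,0,0],
    [0,0,0],
    [0,0,0],
  ],
  travel=[
    [0,0.1,1],
    [0,0.1,3],
    [0,0.1,5.5],
    [0,0.1,8],
    [0,0.1,9.3],
    [0,0.1,9.5],
    [0,0.1,9.5],
  ],
  claw=[1,1,1,1,0.85,0.85,0.85],
)

```text
t: 25.4
tcp_pos: [0.5498, 0.0937, 0.249]
ee_rot: [180.0, -0.1, -167.8]
wrist_force: [0.3, 0.5, 0.4]
width: 0.079
gripper_force: 0.0
```

```bash
python3 -c "
from h import *
st();go(.5495,.0955,.2335,192.5)"
```

```text
t25.40 tcp [0.5498 0.0937 0.249 ] rpy [ 1.7997e+02 -9.0000e-02 -1.6776e+02] F [0.28 0.49 0.44] M [-0.05 -0.08 -0.  ] w 0.079 g 0.0 j [ 40.  37. -75. 101.  38.  72.  58.]
rot z -0.26 travel cm [-0.013  0.178  1.553]
```

Request:
step_arm(
  rotation=[
    [0,0,-0.2],
    [0,0,-0.2],
    [0,0,-0.2],
    [0,0,-0.2],
    [0,0,-0.2],
    [0,0,-0.2],
  ],
  travel=[
    [0,0.12,0.3],
    [0,0.12,0.8],
    [0,0.12,1.3],
    [0,0.12,1.5],
    [0,0.12,1.5],
    [0,0.12,1.5],
  ],
  claw=[0.85,0.85,0.85,0.7,0.65,0.6],
)

```text
t: 25.9
tcp_pos: [0.5497, 0.0958, 0.2349]
ee_rot: [-180.0, 0.0, -167.5]
wrist_force: [0.5, -0.1, 0.1]
width: 0.0682
gripper_force: 0.0
```

```bash
python3 -c "
from h import *
st();go(.5495,.0955,.2333,192.5)"
```

```text
t25.90 tcp [0.5497 0.0958 0.2349] rpy [-1.7999e+02  1.0000e-02 -1.6750e+02] F [ 0.49 -0.07  0.09] M [-0.   -0.01  0.04] w 0.0682 g 0.0 j [ 40.  38. -74. 102.  39.  71.  58.]
rot z -0.0 travel cm [ 0.025 -0.021  0.158]
```

Request:
step_arm(
  rotation=[
    [0,0,0],
    [0,0,0],
    [0,0,0],
    [0,0,0],
    [0,0,0],
    [0,0,0],
    [0,0,0],
  ],
  travel=[
    [0,0,0.1],
    [0,0,0.1],
    [0,0,0.1],
    [0,0,0.1],
    [0,0,0.1],
    [0,0,0.1],
    [0,0,0.1],
  ],
  claw=[0.55,0.5,0.45,0.4,0.3,0.25,0.25],
  newtons=25,
)

```text
t: 26.48
tcp_pos: [0.5498, 0.0956, 0.2342]
ee_rot: [-180.0, 0.0, -167.5]
wrist_force: [-1.8, -0.4, 4.5]
width: 0.0568
gripper_force: 26.0
```

```bash
python3 -c "
from h import *
st()"
```

```text
t26.48 tcp [0.5498 0.0956 0.2342] rpy [-1.7998e+02  2.0000e-02 -1.6751e+02] F [-1.85 -0.42  4.46] M [-0.27  0.2  -0.02] w 0.0568 g 26.0 j [ 40.  38. -74. 102.  39.  71.  58.]
```

Request:
step_arm(
  rotation=[
    [0,0,0],
    [0,0,0],
    [0,0,0],
    [0,0,0],
  ],
  travel=[
    [0,0,-0.12],
    [-0.1,0,-0.12],
    [-0.1,0,-0.12],
    [-0.1,0,-0.12],
  ],
  claw=[0.2,0.2,0.2,0.2],
)

```text
t: 26.82
tcp_pos: [0.5504, 0.0959, 0.2347]
ee_rot: [180.0, -0.0, -167.5]
wrist_force: [-0.9, -1.1, -0.1]
width: 0.0565
gripper_force: 27.3
```

```bash
python3 -c "
from h import *
st()"
```

```text
t26.82 tcp [0.5504 0.0959 0.2347] rpy [ 1.8000e+02 -4.0000e-02 -1.6749e+02] F [-0.88 -1.06 -0.15] M [-0.13  0.15 -0.  ] w 0.0565 g 27.3 j [ 39.  38. -74. 102.  39.  71.  58.]
```

Load is about 2.5 N. Turn back 8°, then push home gently.

Request:
step_arm(
  rotation=[
    [0,0,1],
    [0,0,3],
    [0,0,5],
    [0,0,7],
    [0,0,8],
    [0,0,8],
    [0,0,8],
  ],
  travel=[
    [0,0,-0.01],
    [0,0,-0.01],
    [0,0,-0.01],
    [0,0,-0.01],
    [0,0,-0.01],
    [0,0,-0.01],
    [0,0,-0.01],
  ],
  claw=[0.2,0.2,0.2,0.2,0.2,0.2,0.2],
)

```text
t: 27.4
tcp_pos: [0.5506, 0.096, 0.2349]
ee_rot: [-180.0, -0.0, -175.5]
wrist_force: [0.5, 0.4, -1.0]
width: 0.0568
gripper_force: 27.0
```

Request:
step_arm(
  rotation=[
    [0,0,0],
    [0,0,0],
    [0,0,0],
  ],
  travel=[
    [0.1,0,0],
    [0.1,0,0],
    [0.1,0,0],
  ],
  claw=[0.2,0.2,0.2],
)

```text
t: 27.65
tcp_pos: [0.5496, 0.0958, 0.235]
ee_rot: [180.0, 0.0, -175.5]
wrist_force: [0.2, 0.2, -2.7]
width: 0.0568
gripper_force: 27.0
```

Request:
step_arm(
  rotation=[
    [0,0,0],
    [0,0,0],
    [0,0,0],
  ],
  travel=[
    [0.07,0,0],
    [0.07,0,0],
    [0.07,0,0],
  ],
  claw=[0.2,0.2,0.2],
)

```text
t: 27.9
tcp_pos: [0.5495, 0.0958, 0.2352]
ee_rot: [180.0, 0.1, -175.5]
wrist_force: [2.7, -0.1, -3.3]
width: 0.0569
gripper_force: 27.3
```

```bash
python3 -c "
from h import *
st()"
```

```text
t27.90 tcp [0.5495 0.0958 0.2352] rpy [ 1.7998e+02  6.0000e-02 -1.7552e+02] F [ 2.74 -0.09 -3.26] M [ 0.12 -0.71  0.03] w 0.0569 g 27.3 j [ 39.  37. -72. 102.  37.  70.  51.]
```

Request:
step_arm(
  rotation=[
    [0,0,0],
    [0,0,0],
    [0,0,0],
    [0,0,0],
    [0,0,0],
    [0,0,0],
    [0,0,0],
    [0,0,0],
    [0,0,0],
    [0,0,0],
  ],
  travel=[
    [-0.05,0,0.04],
    [-0.06,0,0.06],
    [-0.06,0,0.06],
    [-0.06,0,0.06],
    [-0.06,0,0.06],
    [-0.06,0,0.06],
    [-0.06,0,0.06],
    [-0.06,0,0.06],
    [-0.06,0,0.06],
    [-0.06,0,0.06],
  ],
  claw=[0.2,0.2,0.2,0.35,0.4,0.45,0.5,0.6,0.8,1],
)

```text
t: 28.73
tcp_pos: [0.5495, 0.0959, 0.2345]
ee_rot: [-180.0, -0.0, -175.5]
wrist_force: [0.1, -0.1, -0.6]
width: 0.085
gripper_force: 0.0
```

Request:
step_arm(
  rotation=[
    [0,0,0],
    [0,0,0],
    [0,0,0],
    [0,0,0],
    [0,0,0],
    [0,0,0],
    [0,0,0],
    [0,0,0],
    [0,0,0],
    [0,0,0],
  ],
  travel=[
    [0,0,0],
    [0,0,-0.3],
    [0,0,-1],
    [0,0,-2],
    [0,0,-3.5],
    [0,0,-5],
    [0,0,-7],
    [0,0,-9],
    [0,0,-10.5],
    [0,0,-11],
  ],
  claw=[1,1,1,1,1,1,1,1,1,1],
)

```text
t: 29.57
tcp_pos: [0.5507, 0.097, 0.3486]
ee_rot: [180.0, 0.3, -175.5]
wrist_force: [0.8, 1.7, 0.5]
width: 0.0856
gripper_force: 0.0
```

Request:
step_arm(
  rotation=[
    [0,0,0],
    [0,0,0],
    [0,0,0],
    [0,0,0],
    [0,0,0],
    [0,0,0],
    [0,0,0],
    [0,0,0],
    [0,0,0],
    [0,0,0],
  ],
  travel=[
    [0,-1,0],
    [0,-3,0],
    [0,-6,0],
    [0,-9,0],
    [1,-12,0],
    [2,-15,0],
    [3,-18,0],
    [4,-22,0],
    [5,-26,0],
    [6,-30,0],
  ],
  claw=[1,1,1,1,1,1,1,1,1,1],
)

```text
t: 30.4
tcp_pos: [0.5117, -0.2107, 0.3438]
ee_rot: [-180.0, -0.1, -175.5]
wrist_force: [1.4, -0.4, 0.5]
width: 0.0856
gripper_force: 0.0
```

Request:
step_arm(
  rotation=[
    [0,0,0],
    [0,0,0],
    [0,0,0],
    [0,0,0],
    [0,0,0],
    [0,0,0],
  ],
  travel=[
    [1,-3,0],
    [2,-6,0],
    [3,-9,0],
    [4,-11,0],
    [4,-11,0],
    [4,-11,0],
  ],
  claw=[1,1,1,1,1,1],
)

```text
t: 30.9
tcp_pos: [0.4803, -0.3231, 0.3432]
ee_rot: [179.9, -0.1, -175.8]
wrist_force: [0.1, -0.5, -0.6]
width: 0.0853
gripper_force: 0.0
```

```bash
python3 -c "
from h import *
st()
im=np.mean([cams.camera('top') for _ in range(2)],0);z=.2295
g=im.astype(np.float32).mean(2)
b=brass(im.astype(np.uint8));b[:185]=0;b[222:]=0;b[:,:210]=0;b[:,242:]=0
e2=cv2.fitEllipse(cv2.convexHull(max(cv2.findContours(b,0,1)[0],key=cv2.contourArea)));print(e2,onz('top',e2[0],z-.003))
f=np.array([np.cos(np.radians(195)),np.sin(np.radians(195)),0]);l=np.array([-f[1],f[0],0])
s0=np.array([.5511,.0957,z]);P=[]
for r in np.arange(.010,.028,.002):
  ss=np.arange(-.012,.0121,.0005)
  v=np.array([cv2.getRectSubPix(g,(1,1),proj('top',s0+r*f+s*l))[0,0] for s in ss]);w=np.clip(np.median(v)-12-v,0,None)
  P.append((r,(w*ss).sum()/w.sum()));
P=np.array(P);print(np.round(P*1000,1).tolist());k=np.polyfit(P[:,0],P[:,1],1);print('angle off',np.degrees(np.arctan(k[0])),'offset mm',k[1]*1e3)
a=cv2.imread('pics/scene0.png').astype(int);d=np.abs(a-cams.camera('scene')[:,:,::-1].astype(int)).max(2)>60
k,_,s,c=cv2.connectedComponentsWithStats(d.astype(np.uint8));print([(q[:5].tolist()) for q in s[1:] if q[4]>25])
"
```

```text
t30.90 tcp [ 0.4803 -0.3231  0.3432] rpy [ 1.7991e+02 -7.0000e-02 -1.7576e+02] F [ 0.08 -0.48 -0.63] M [ 0.04  0.03 -0.01] w 0.0853 g 0.0 j [ 85.  37. -81.  91.  37.  84.  95.]
((225.83534240722656, 203.124755859375), (22.59218406677246, 23.01407814025879), 35.4291877746582) [0.54947005 0.09539856 0.2265    ]
[[10.0, 1.3], [12.0, 1.1], [14.0, 0.8], [16.0, 0.5], [18.0, 0.3], [20.0, 0.4], [22.0, 0.6], [24.0, 0.5], [26.0, 0.4]]
angle off -2.7770888334407946 offset mm 1.5285865195294221
[[81, 0, 13, 6, 49], [152, 0, 8, 9, 40], [169, 6, 14, 20, 86], [67, 11, 39, 51, 724], [108, 28, 7, 7, 29], [186, 52, 10, 25, 55], [182, 56, 4, 16, 27], [81, 58, 39, 13, 280], [85, 68, 42, 32, 843], [183, 83, 6, 16, 38], [0, 95, 11, 9, 45], [0, 102, 43, 54, 765], [133, 113, 14, 21, 129], [82, 121, 19, 21, 180], [181, 140, 17, 23, 173], [199, 142, 22, 21, 209], [276, 150, 11, 8, 53], [288, 150, 11, 8, 57], [286, 159, 13, 6, 44], [179, 245, 23, 17, 305]]
```

The slot now faces the front within about 3°. The mass is home and flush, and the second mass's notch is where it was (≈282,166 in the scene view). Hand in.

```bash
python3 -c "
from rig import order
print(order.hand_in())"
```

```text
the job is handed in; nothing more can be done
None
```

The brass mass is on the hanger, stem home in its slot and flush on the stack, with its slot facing the front to within about 3° after one regrasp to turn it back 8°; I handed the job in at about 31 s, with the upper mass's slot showing no visible drag, the lower one's not checked, and no verdict returned.

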